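# Set up a purge test: plate on edge, gas valve two turns open

## Task

Take the aluminium test plate from its leaning rack and stand it upright on a thin edge, by itself, inside the yellow outline on the nozzle stand, with its flat face towards the gas nozzle. Then take the valve wheel by its black handle, close it clockwise (seen from above) until it stops, open it again by exactly two full turns, and finish while still gripping the handle there: do not let go at the end. Leave the plate standing, and leave the spray can, the wire brush and the magnet square where they are.

Things in the scene. Friction and masses are not known exactly. Their poses are not given: they have to be found in the camera images.
- plate_mid (a point): centre of the loose aluminium test plate, 15 mm thick (its x axis), 120 mm wide (y), 110 mm tall (z, from the edge it rests on up to its top edge), 0.5 kg. At the start it leans in its rack 35 degrees from upright, its top edge nearer the robot. It can be pinched across its thickness at the middle of its top edge, fingers pointing down along the plate.
- plate: the same plate, same origin and axes as its centre point. The fixed rack carries its lower edge about 30 mm above the bench; two ribs 14 mm wide with a clear gap of 90 mm carry its back face (robot's side) up to 23 mm below the top edge; between the ribs the back face is free for a finger.
- mark (a point): centre of the yellow outline, at the height of the grey stand's top (6 mm above the bench), on which the plate is stood. Outline inside: 50 mm (x axis) by 156 mm (y). z is up; x points to the brass nozzle, its mouth 68 mm away, its top 74 mm above this point. The standing plate's thickness lies along x. The stand is fixed.
- wheel_axis (a point): point on the vertical axis of the valve wheel, at the height of the handle's middle, 126 mm above the bench. The valve is fixed; the green wheel's rim (radius 55 mm to its centre line, 6 mm bar radius) lies 41 mm below this point and its hub top 27 mm below.
- crank_handle: the upright black revolving handle on the wheel's rim: a cylinder of diameter 22 mm, 54 mm long, 55 mm from the wheel's axis; origin at its middle. It spins freely about its own vertical axis, so a gripper holding it can go round the circle without turning.
- valve_wheel (a joint): angle of the valve wheel in rad: 0 at the closed stop, growing as it is turned counter-clockwise seen from above (opening); one turn is 6.283, two turns 12.566, the far stop is at 19. Non-rising stem. It takes about 0.12 N m (2 to 3 N at the handle) to turn and stays where it is left.
- spray_can: grey and white closed can, diameter 56 mm, 150 mm tall, standing; origin under its centre; leave alone
- wire_brush: brush lying on the bench; leave alone
- square: flat grey triangular welding magnet square, about 85 mm, 16 mm thick; leave alone
Things that resemble listed ones, but are neither listed nor needed, are in the scene too. What is shaped like the part that bears wheel_axis but orange is not meant.

How it is judged:
By the outcome, as a careful person would: the job done as asked, in the order asked, and still so for the second after the job is handed in, while the arm keeps its last pose, push and grip.
It also fails if it takes over 72 s, if anything falls off the work surface, if the arm or the gripper's body presses on something with over 40 N, if the wrist force passes 120 N, or if a joint passes its speed limit or range.

## Robot

A 6-joint arm with a two-finger parallel gripper is mounted at the origin on the work surface. World frame = base frame: x ahead of the robot, y to its left, z up, the work surface at z = 0. Lengths are in m, angles in degrees, forces in N, time in s.
With the tool pointing down it reaches from about 0.3 to 0.75 m from the base axis. Payload 8.5 kg.
Tool frame: the origin (TCP) lies at the very end of the fingers, on their centre line; the grasp point (between the pads) lies 19 mm behind it (env.grip_depth is the z of the grasp point in the tool frame, in m); z points along the fingers, y is the direction in which the jaws open and shut (so a half turn about z gives the same grasp; the last joint's range is limited). The gripper opens to 85 mm and grips with 20 to 120 N. Pads are 22 mm wide; open, the fingers measure 114 mm over their backs; the gripper's body (76 mm by 85 mm) begins 54 mm behind the grasp point. The pads swing forward as they close: fully open they stand 13 mm farther back than shut.
Start: joints at [-80.69, 21.807, 74.336, -0, 83.858, -12.336], TCP at [0.203, -0.511, 0.211] pointing down, gripper open.
Joint ranges: [-178.18, 178.18], [-50.72, 133.34], [12.68, 142.11], [-81.47, 261.47], [9.98, 163.14], [-165.26, 165.26]. Speed limits (degrees/s): [136.94, 136.94, 180, 180, 180, 180].

## Interface

Orientations are given as a 3x3 rotation matrix whose columns are the frame's x, y, z axes.
In Python, from rig import env gives the robot as it stands.
- The arm moves only by the tool apply_moves, never from a script. Its argument "plan" is a list of rows, each an object of numbers: "tx", "ty", "tz": the shift along the world's x, y, z in mm; "rx", "ry", "rz": the turn, a rotation vector about the world's x, y, z in rad; "jaw": the opening, from -1 (shut) to 1 (fully open). A call has 1 to 12 rows; each row is the pose to reach, as a shift and turn from the pose measured when the call began; what a row does not reach only later rows make up. A row lasts 1/10 s, in which the tool goes at most 50 mm and 8.59 degrees, less where a joint would pass 70% of its speed; a pose out of reach is approached as far as the arm can. A call with a gripper value outside its range is refused whole. The fingers move at their own pace and stop on an object; "grip_force" is the grip in N (left out, the last holds). Time passes only in rows, so rows that repeat a pose let the fingers close. It gives the time, the measured TCP pose, the force and the opening at its end, in the units of the state.
- env.observe(): the state, without advancing time (a new reading comes with each control period).
- env.get_image(name): name is "scene" or "top" or "wrist"; returns a dict with "image" (384x512x3 uint8, red, green, blue), "intrinsics" (3x3 intrinsics, pixels), "k1" (the pictures are not rectified: a ray, as slopes to the right and down, at radius r is drawn at 1 + k1 r^2 times it, then the intrinsics apply), "world_from_camera" (4x4, takes a point from camera to world coordinates). Camera axes: x right, y up, looking along -z (the intrinsics and any distortion apply to the point x, -y, -z); pixel columns grow to the right and rows downward; lengths in m; the calibration is good to about 2 mm. A picture is of the moment at which its call begins. There is no depth.
- env.close_job(): hands the job in, once; it reports no verdict.
The state is a dict: "time_s": time; "q": joint angles; "qvel": joint speeds; "joint_efforts": joint torques, N m; "position": TCP position; "tool_rot": TCP orientation; "ft_force": force on the tool from outside, world axes, zero at the start; "wrist_torque": the same for the moment, N m; "grip_width": finger opening in m.
Only numpy, scipy, OpenCV 4.12 (cv2) and the standard library are available. Lean on these libraries where they do the work, as an engineer would, in place of code of your own. Each camera call takes 0.05 s, during which the arm holds its last target.

## Working session

There is one attempt and no reset: what is moved stays moved. The work goes in short steps, Python scripts to look and compute and a tool call to move; the robot and the scene stay as the last step left them, time stands still between calls to the robot, and variables do not carry over. Pictures are saved under pics/ and viewed, and the job is handed in when it is done.

Besides the shell and the picture viewer there is one more tool, called after "Emit:" in YAML: its name, and indented under it one key for each argument. apply_moves: Moves the arm, as the interface text tells. Its arguments: {"type":"object","properties":{"plan":{"type":"array","items":{"type":"object","properties":{"tx":{"type":"number"},"ty":{"type":"number"},"tz":{"type":"number"},"rx":{"type":"number"},"ry":{"type":"number"},"rz":{"type":"number"},"jaw":{"type":"number"}}}},"grip_force":{"type":"number"}},"required":["plan"]}

```bash
mkdir -p pics; ls; cat > h.py <<'E'
import numpy as np, cv2, pickle
from rig import env
def snap(name,fn):
    d=env.get_image(name); cv2.imwrite('pics/'+fn+'.png',cv2.cvtColor(d['image'],cv2.COLOR_RGB2BGR)); pickle.dump(d,open('pics/'+fn+'.pkl','wb')); return d
def load(fn): return pickle.load(open('pics/'+fn+'.pkl','rb'))
def ray(d,u,v):
    K=np.array(d['intrinsics']);k=d['k1'];T=np.array(d['world_from_camera'])
    p=np.array([(u-K[0,2])/K[0,0],(v-K[1,2])/K[1,1]]);s=p.copy()
    for _ in range(30): s=p/(1+k*(s@s))
    return T[:3,3],T[:3,:3]@np.array([s[0],-s[1],-1.])
def onz(d,u,v,z):
    o,r=ray(d,u,v);return o+r*(z-o[2])/r[2]
def proj(d,P):
    K=np.array(d['intrinsics']);k=d['k1'];T=np.array(d['world_from_camera'])
    c=T[:3,:3].T@(np.array(P)-T[:3,3]);s=np.array([c[0],-c[1]])/-c[2];s=s*(1+k*(s@s))
    return K[0,0]*s[0]+K[0,2],K[1,1]*s[1]+K[1,2]
def tri(obs):
    A=np.zeros((3,3));b=np.zeros(3)
    for d,u,v in obs:
        o,r=ray(d,u,v);r=r/np.linalg.norm(r);M=np.eye(3)-np.outer(r,r);A+=M;b+=M@o
    return np.linalg.solve(A,b)
def crop(fn,x0,y0,x1,y1,out,s=None):
    im=cv2.imread('pics/'+fn+'.png')[y0:y1,x0:x1]
    s=s or min(800/(x1-x0),600/(y1-y0)); cv2.imwrite('pics/'+out+'.png',cv2.resize(im,None,fx=s,fy=s,interpolation=cv2.INTER_CUBIC)); print(s)
E
python3 - <<'E'
from h import *
for n in ['scene','top','wrist']:
    d=snap(n,n+'0'); print(n,np.round(d['world_from_camera'],3).tolist(),d['intrinsics'],d['k1'])
print(env.observe(),env.grip_depth)
E
```

```text
pics
scene [[-0.201, -0.674, 0.711, 1.226], [0.98, -0.135, 0.149, 0.044], [-0.004, 0.726, 0.687, 0.767], [0.0, 0.0, 0.0, 1.0]] [[349.90363857   0.         259.22259765]
 [  0.         349.90363857 196.25214862]
 [  0.           0.           1.        ]] -0.007391868588907461
top [[-0.003, 0.995, -0.1, 0.447], [-1.0, -0.003, 0.003, -0.082], [0.003, 0.1, 0.995, 1.286], [0.0, 0.0, 0.0, 1.0]] [[466.68991729   0.         252.29877835]
 [  0.         466.68991729 189.89296768]
 [  0.           0.           1.        ]] -0.11043153345176208
wrist [[0.369, 0.885, 0.283, 0.276], [-0.929, 0.352, 0.112, -0.483], [-0.001, -0.305, 0.953, 0.373], [0.0, 0.0, 0.0, 1.0]] [[293.36901455   0.         251.17071836]
 [  0.         293.36901455 196.02584802]
 [  0.           0.           1.        ]] -0.05949845868965601
{'time_s': 0.15, 'q': array([-8.06895081e+01,  2.18336833e+01,  7.43718385e+01, -4.22605502e-04,
        8.38586667e+01, -1.23370737e+01]), 'qvel': array([-0.01820104, -0.09528228, -0.20569015,  0.04496344,  0.06483283,
        0.01391306]), 'joint_efforts': array([ 7.29140665e-04, -4.48626745e+01, -2.31346107e+01, -2.23580596e-04,
        3.82471349e-03, -2.16939537e-05]), 'position': array([ 0.20283717, -0.51097006,  0.2107563 ]), 'tool_rot': array([[ 9.29470286e-01,  3.68896938e-01, -1.88484170e-04],
       [ 3.68896913e-01, -9.29469659e-01,  1.10435511e-03],
       [ 2.32202903e-04, -1.09599649e-03, -9.99999372e-01]]), 'ft_force': array([-0.03300447, -0.99065062, -0.59965511]), 'wrist_torque': array([-0.03422845,  0.06369223,  0.04435866]), 'grip_width': 0.08552512929845985} -0.0187
```

```bash
python3 -c "
from h import *
for n in ['scene','top','wrist']: crop(n+'0',0,0,512,384,n+'0b')"
```

```text
1.5625
1.5625
1.5625
```

View pics/scene0b.png

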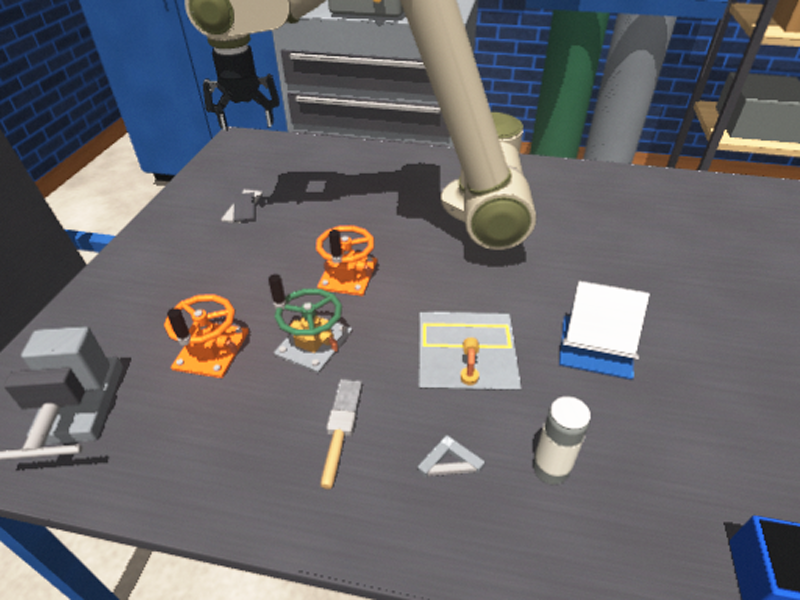

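View pics/top0b.png

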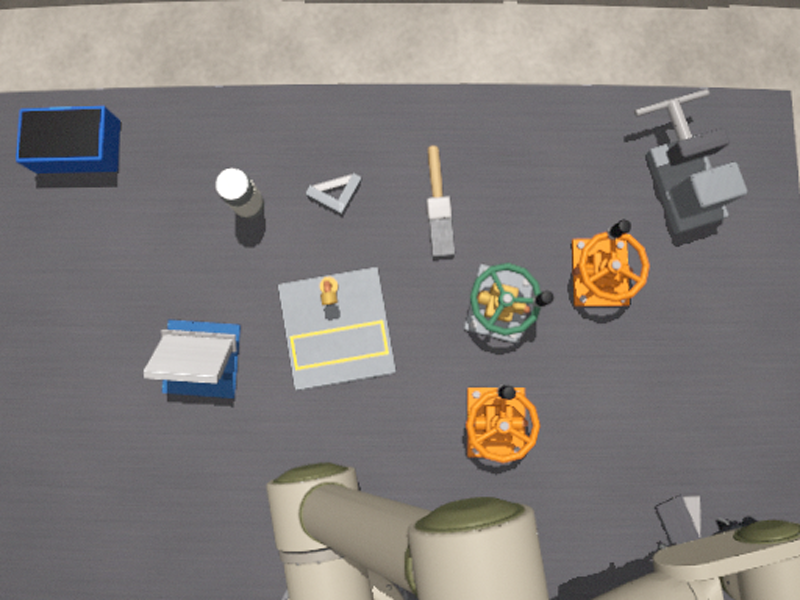

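View pics/wrist0b.png

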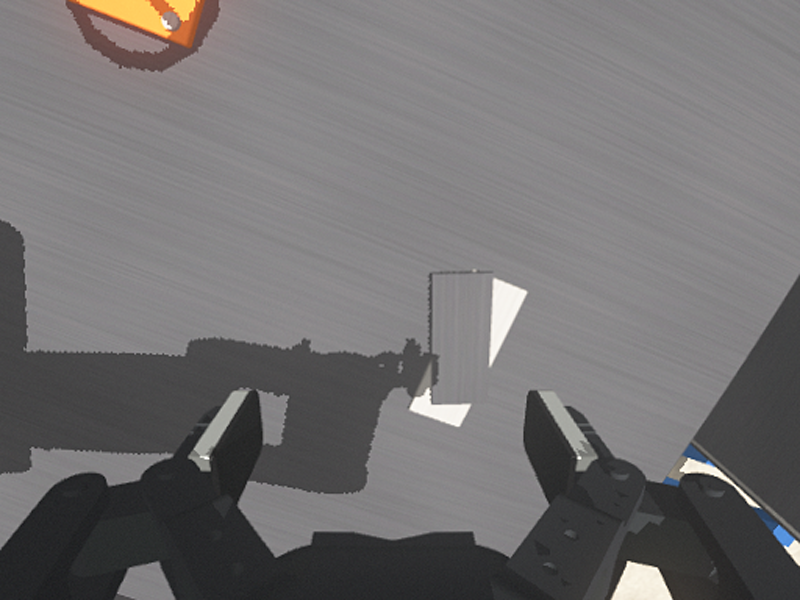

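The green wheel shows at (507,300) in the enlarged top view, the yellow outline at (340,345) and the plate in its blue rack at (190,355). There are two orange decoys. Next I'll enlarge these for measuring.

```bash
python3 -c "
from h import *
crop('top0',80,190,160,260,'tp1',8)
crop('scene0',340,170,430,250,'sp1',8)
crop('top0',170,165,260,255,'tp2',6.5)
crop('top0',290,155,360,225,'tp3',8)
crop('scene0',165,170,235,240,'sp3',8)
crop('scene0',260,190,340,255,'sp2',8)
"
```

```text
8
8
6.5
8
8
8
```

View pics/tp1.png

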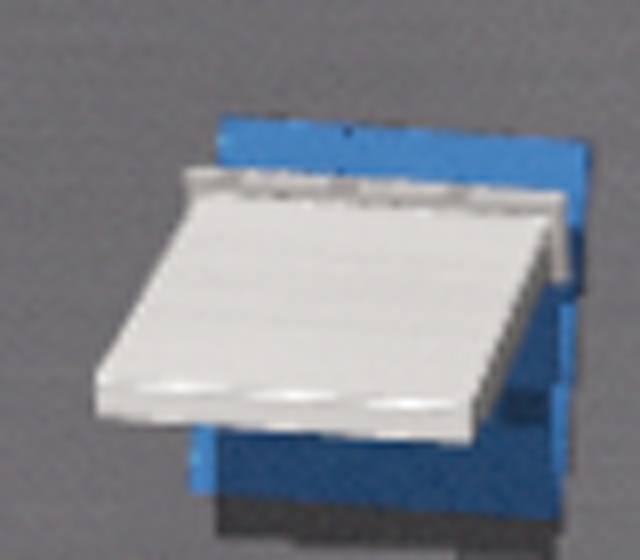

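View pics/sp1.png

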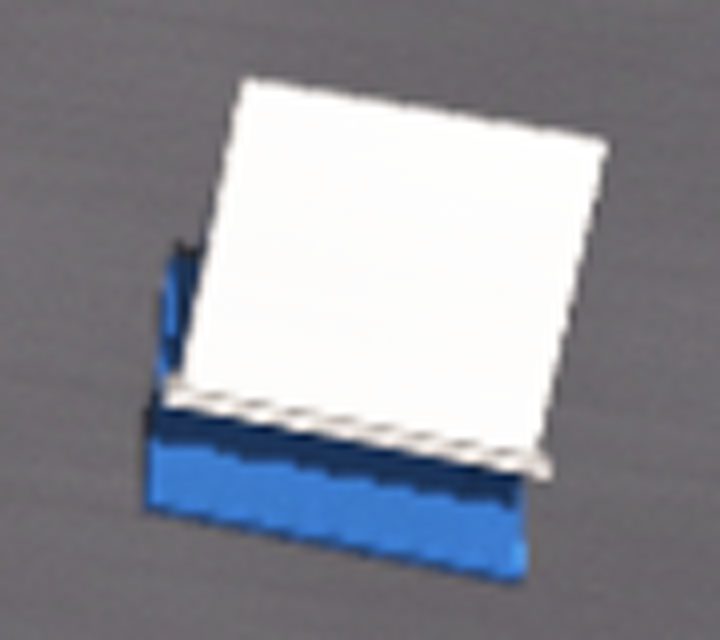

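View pics/tp2.png

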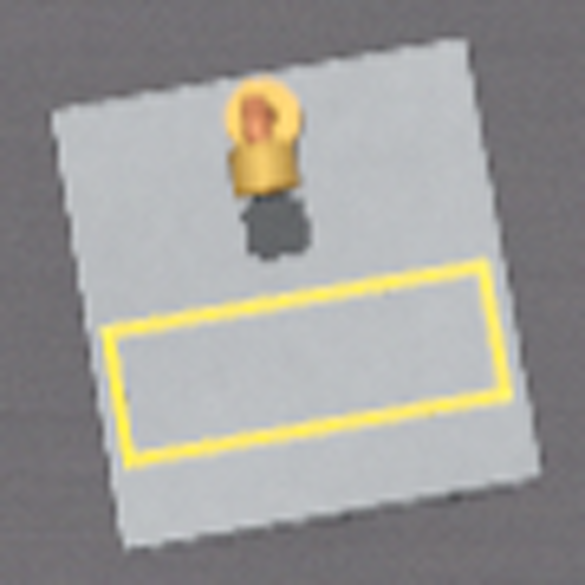

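View pics/tp3.png

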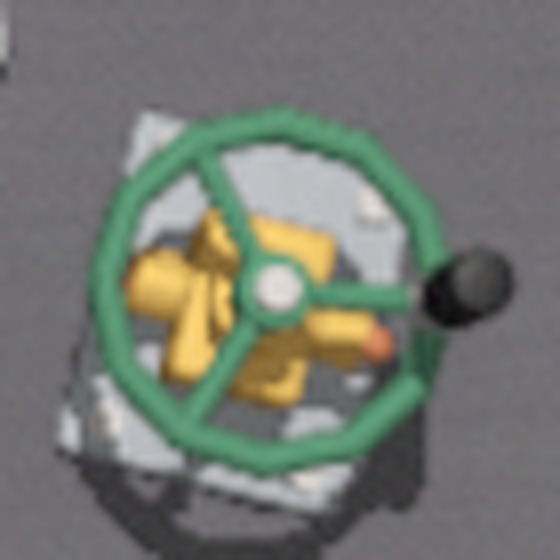

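View pics/sp3.png

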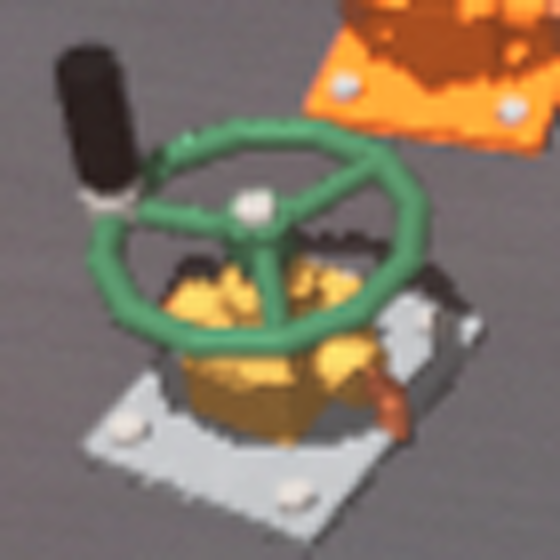

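View pics/sp2.png

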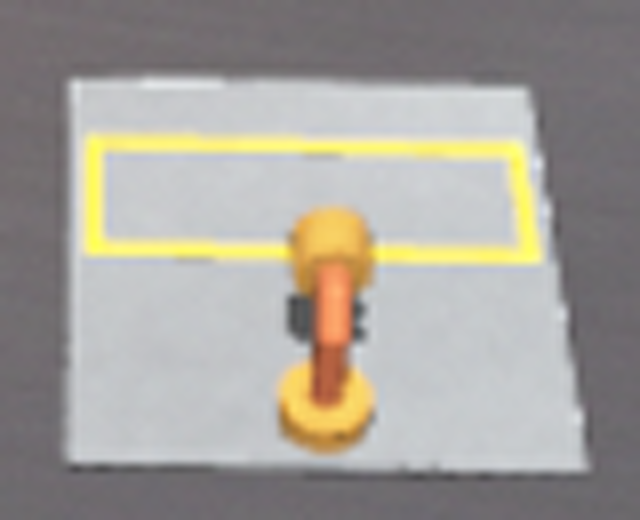

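```bash
cat > meas.py <<'E'
from h import *
from scipy.optimize import least_squares
t=load('top0');s=load('scene0')
T=lambda u,v:(80+u/8-.5+.0625*0,190+v/8-.5)
S=lambda u,v:(340+u/8-.5,170+v/8-.5)
L=np.radians(35)
def R(yaw,l=L):
    c,sn=np.cos(yaw),np.sin(yaw);Z=np.array([[c,-sn,0],[sn,c,0],[0,0,1]])
    # plate z leans to -x
    A=np.array([[np.cos(l),0,-np.sin(l)],[0,1,0],[np.sin(l),0,np.cos(l)]]);return Z@A
obs=[(t,T(97,378),(.0075,.06,.055)),(t,T(97,416),(-.0075,.06,.055)),(t,T(475,401),(.0075,-.06,.055)),(t,T(472,442),(-.0075,-.06,.055)),
(s,S(245,80),(-.0075,-.06,.055)),(s,S(607,145),(-.0075,.06,.055))]
if __name__=='__main__':
    f=lambda p:np.concatenate([np.array(proj(d,R(p[3])@np.array(l)+p[:3]))-np.array(uv) for d,uv,l in obs])
    r=least_squares(f,[.5,.2,.08,0]);print('plate',r.x[:3].round(4),np.degrees(r.x[3]),r.fun.round(2))
    p=r.x
    for l in [(.0075,.06,-.055),(.0075,-.06,-.055)]: print('bottom front proj tp1', (np.array(proj(t,R(p[3])@np.array(l)+p[:3]))-[79.5,189.5])*8,(np.array(proj(s,R(p[3])@np.array(l)+p[:3]))-[339.5,169.5])*8, (R(p[3])@np.array(l)+p[:3]))
    print('topmid',R(p[3])@np.array([0,0,.055])+p[:3])
    U=lambda u,v:onz(t,170+u/6.5-.5,165+v/6.5-.5,.006)
    inn=np.array([U(118,338),U(482,272),U(500,392),U(135,455)]);out=np.array([U(102,326),U(488,258),U(512,402),U(125,468)])
    V=lambda u,v:onz(s,260+u/8-.5,190+v/8-.5,.006)
    si=np.array([V(85,135),V(522,142),V(542,263),V(85,257)])
    for q in (inn,out,si):
        m=q.mean(0);print('mark',m.round(4)); a=q[1]-q[0];b=q[2]-q[3];e=(a+b)/2;print(np.linalg.norm(e), np.degrees(np.arctan2(e[1],e[0])))
        e=(q[0]+q[1]-q[2]-q[3])/2;print(np.linalg.norm(e), np.degrees(np.arctan2(e[1],e[0])))
    H=lambda u,v:(290+u/8-.5,155+v/8-.5); G=lambda u,v:(165+u/8-.5,170+v/8-.5)
    print('hub top',onz(t,*H(278,288),.099),onz(s,*G(255,200),.099),tri([(t,*H(278,288)),(s,*G(255,200))]))
    print('handle',onz(t,*H(485,278),.153),onz(s,*G(85,52),.153),tri([(t,*H(485,278)),(s,*G(85,52))]))
E
python3 meas.py
```

```text
plate [0.469  0.2567 0.0783] -3.7526851960984993 [-0.27 -0.22  0.46 -0.09 -0.5   0.23  0.31 -0.    0.42  0.34 -0.4  -0.4 ]
bottom front proj tp1 [201.11638186 189.94983102] [543.1699025  456.79912076] [0.5105042  0.31414943 0.0375261 ]
bottom front proj tp1 [550.33780397 213.25269297] [190.19027682 390.69277942] [0.50265022 0.19440672 0.0375261 ]
topmid [0.43748861 0.25880963 0.123331  ]
mark [0.4918 0.0116 0.006 ]
0.1562017114669788 -80.09508097821258
0.050552890857111 8.58107498158084
mark [0.4921 0.0124 0.006 ]
0.16555019339156493 -80.29529019440858
0.06117297150833209 9.518522420310507
mark [0.4928 0.0093 0.006 ]
0.16723308640637521 100.22188533461788
0.06286103732377166 -169.58738928804476
hub top [ 0.56442215 -0.26971469  0.099     ] [ 0.56270929 -0.27411447  0.099     ] [ 0.56474102 -0.27115539  0.10122926]
handle [ 0.56196694 -0.32514636  0.153     ] [ 0.55745067 -0.32950614  0.153     ] [ 0.56197464 -0.3255295   0.15721972]
```

```bash
cat > plan.py <<'E'
from h import *
from scipy.spatial.transform import Rotation as Ro
from meas import R
def delta(pos,rot):
    o=env.observe(); dp=(np.array(pos)-o['position'])*1000
    rv=Ro.from_matrix(rot@np.array(o['tool_rot']).T).as_rotvec()
    print('t',dp.round(1),'r',rv.round(4), 'deg',np.degrees(np.linalg.norm(rv)).round(1))
def tool(yaw,lean):
    P=R(np.radians(yaw),np.radians(lean)); z=-P[:,2];y=P[:,0];return np.column_stack([np.cross(y,z),y,z])
def st():
    o=env.observe();print({k:np.round(o[k],4) for k in ['time_s','q','position','ft_force','grip_width']})
E
python3 - <<'E'
from plan import *
tm=np.array([.4375,.2588,.1233]);Rt=tool(-3.75,35);z=Rt[:,2]
delta([.36,-.1,.30],tool(-3.75,0))
delta(tm-.06*z,Rt); delta(tm+.034*z,Rt); print(z,tm-.06*z,tm+.034*z)
E
```

```text
t [157.2 411.   89.2] r [-9.0000e-04 -8.0000e-04  1.1275e+00] deg 64.6
t [200.3 772.  -38.3] r [-0.3796 -0.5211  1.0905] deg 72.6
t [ 254.1  768.5 -115.3] r [-0.3796 -0.5211  1.0905] deg 72.6
[ 0.57234837 -0.03751369 -0.81915204] [0.4031591  0.26105082 0.17244912] [0.45695984 0.25752453 0.09544883]
```

Emit:
apply_moves:
  plan:
    - {"tx": 20, "ty": 40, "tz": 30, "rz": 0.12, "jaw": 0.0}
    - {"tx": 157, "ty": 411, "tz": 89, "rz": 1.1275, "jaw": 0.0}
    - {"tx": 157, "ty": 411, "tz": 89, "rz": 1.1275, "jaw": 0.0}
    - {"tx": 157, "ty": 411, "tz": 89, "rz": 1.1275, "jaw": 0.0}
    - {"tx": 157, "ty": 411, "tz": 89, "rz": 1.1275, "jaw": 0.0}
    - {"tx": 157, "ty": 411, "tz": 89, "rz": 1.1275, "jaw": 0.0}
    - {"tx": 157, "ty": 411, "tz": 89, "rz": 1.1275, "jaw": 0.0}
    - {"tx": 157, "ty": 411, "tz": 89, "rz": 1.1275, "jaw": 0.0}
    - {"tx": 157, "ty": 411, "tz": 89, "rz": 1.1275, "jaw": 0.0}
    - {"tx": 157, "ty": 411, "tz": 89, "rz": 1.1275, "jaw": 0.0}
    - {"tx": 157, "ty": 411, "tz": 89, "rz": 1.1275, "jaw": 0.0}
  grip_force: 60

```text
validation failed for argument at $.pl...
```

```bash
python3 - <<'E'
from plan import *
st()
tm=np.array([.4375,.2588,.1233]);Rt=tool(-3.75,35);z=Rt[:,2]
delta(tm-.06*z,Rt)
E
```

```text
{'time_s': np.float64(0.15), 'q': array([-8.06895e+01,  2.18337e+01,  7.43718e+01, -4.00000e-04,
        8.38587e+01, -1.23371e+01]), 'position': array([ 0.2028, -0.511 ,  0.2108]), 'ft_force': array([-0.033 , -0.9907, -0.5997]), 'grip_width': np.float64(0.0855)}
t [200.3 772.  -38.3] r [-0.3796 -0.5211  1.0905] deg 72.6
```

Emit:
apply_moves:
  plan:
    - {"tx": 20, "ty": 40, "tz": 30, "rx": 0, "ry": 0, "rz": 0.12, "jaw": 0}
  grip_force: 60

```text
time_s: 0.25
position: [0.2199, -0.4746, 0.2351]
tool_rot: [[0.88, 0.476, -0.002], [0.476, -0.88, 0.008], [0.002, -0.008, -1.0]]
ft_force: [1.2, 0.1, 0.0]
grip_width: 0.0731
```

Emit:
apply_moves:
  plan:
    - {"tx": 140, "ty": 375, "tz": 65, "rx": 0, "ry": 0, "rz": 1.0, "jaw": 0}
    - {"tx": 140, "ty": 375, "tz": 65, "rx": 0, "ry": 0, "rz": 1.0, "jaw": 0}
    - {"tx": 140, "ty": 375, "tz": 65, "rx": 0, "ry": 0, "rz": 1.0, "jaw": 0}
    - {"tx": 140, "ty": 375, "tz": 65, "rx": 0, "ry": 0, "rz": 1.0, "jaw": 0}
    - {"tx": 140, "ty": 375, "tz": 65, "rx": 0, "ry": 0, "rz": 1.0, "jaw": 0}
    - {"tx": 140, "ty": 375, "tz": 65, "rx": 0, "ry": 0, "rz": 1.0, "jaw": 0}
    - {"tx": 140, "ty": 375, "tz": 65, "rx": 0, "ry": 0, "rz": 1.0, "jaw": 0}
    - {"tx": 140, "ty": 375, "tz": 65, "rx": 0, "ry": 0, "rz": 1.0, "jaw": 0}
    - {"tx": 140, "ty": 375, "tz": 65, "rx": 0, "ry": 0, "rz": 1.0, "jaw": 0}
    - {"tx": 140, "ty": 375, "tz": 65, "rx": 0, "ry": 0, "rz": 1.0, "jaw": 0}

```text
time_s: 1.25
position: [0.36, -0.0987, 0.3001]
tool_rot: [[0.072, 0.997, -0.008], [0.997, -0.072, 0.002], [0.001, -0.008, -1.0]]
ft_force: [-0.9, -0.7, 1.0]
grip_width: 0.0428
```

```bash
python3 - <<'E'
from plan import *
st()
tm=np.array([.4375,.2588,.1233]);Rt=tool(-3.75,35);z=Rt[:,2]
delta(tm-.06*z,Rt)
E
```

```text
{'time_s': np.float64(1.25), 'q': array([-33.5519,   0.2342,  87.5686,  -0.1557,  92.6343, -29.435 ]), 'position': array([ 0.36  , -0.0987,  0.3001]), 'ft_force': array([-0.9027, -0.7338,  0.9523]), 'grip_width': np.float64(0.0428)}
t [  43.1  359.7 -127.7] r [-0.0438 -0.6173  0.0059] deg 35.5
```

Emit:
apply_moves:
  plan:
    - {"tx": 43, "ty": 360, "tz": -128, "rx": -0.044, "ry": -0.617, "rz": 0.006, "jaw": 0}
    - {"tx": 43, "ty": 360, "tz": -128, "rx": -0.044, "ry": -0.617, "rz": 0.006, "jaw": 0}
    - {"tx": 43, "ty": 360, "tz": -128, "rx": -0.044, "ry": -0.617, "rz": 0.006, "jaw": 0}
    - {"tx": 43, "ty": 360, "tz": -128, "rx": -0.044, "ry": -0.617, "rz": 0.006, "jaw": 0}
    - {"tx": 43, "ty": 360, "tz": -128, "rx": -0.044, "ry": -0.617, "rz": 0.006, "jaw": 0}
    - {"tx": 43, "ty": 360, "tz": -128, "rx": -0.044, "ry": -0.617, "rz": 0.006, "jaw": 0}
    - {"tx": 43, "ty": 360, "tz": -128, "rx": -0.044, "ry": -0.617, "rz": 0.006, "jaw": 0}
    - {"tx": 43, "ty": 360, "tz": -128, "rx": -0.044, "ry": -0.617, "rz": 0.006, "jaw": 0}
    - {"tx": 43, "ty": 360, "tz": -128, "rx": -0.044, "ry": -0.617, "rz": 0.006, "jaw": 0}
    - {"tx": 43, "ty": 360, "tz": -128, "rx": -0.044, "ry": -0.617, "rz": 0.006, "jaw": 0}

```text
time_s: 2.25
position: [0.4034, 0.2642, 0.1695]
tool_rot: [[0.062, 0.82, 0.57], [0.998, -0.05, -0.037], [-0.002, 0.571, -0.821]]
ft_force: [-0.0, -0.5, -0.9]
grip_width: 0.0425
```

```bash
python3 - <<'E'
from plan import *
snap('wrist','w1');crop('w1',0,0,512,384,'w1b');snap('scene','s1');crop('s1',300,100,460,260,'s1b')
st()
tm=np.array([.4375,.2588,.1233]);Rt=tool(-3.75,35);z=Rt[:,2]
delta(tm+.034*z,Rt)
d=load('w1')
for y in (.06,-.06):
  for x in (-.0075,.0075): print((np.array(proj(d,tm+R(np.radians(-3.75))@np.array([x,y,0])))*1.5625).round())
E
```

```text
1.5625
3.75
{'time_s': np.float64(2.35), 'q': array([ 29.2208,   9.6673, 109.4722, -32.8786,  35.163 ,  55.8009]), 'position': array([0.4033, 0.2608, 0.171 ]), 'ft_force': array([0.6558, 0.6373, 1.1204]), 'grip_width': np.float64(0.0426)}
t [ 53.7  -3.3 -75.6] r [ 0.0023 -0.0026 -0.0003] deg 0.2
[380. 206.]
[412. 206.]
[381. 427.]
[408. 427.]
```

View pics/w1b.png

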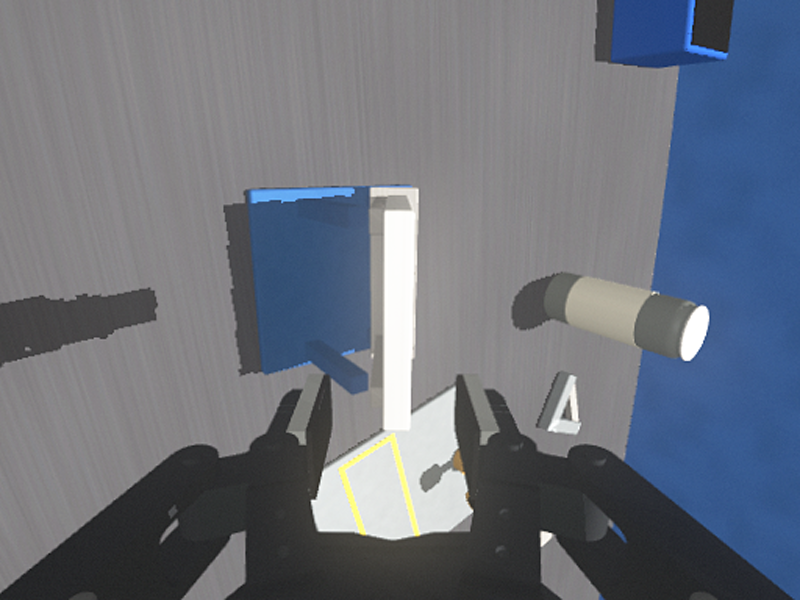

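View pics/s1b.png

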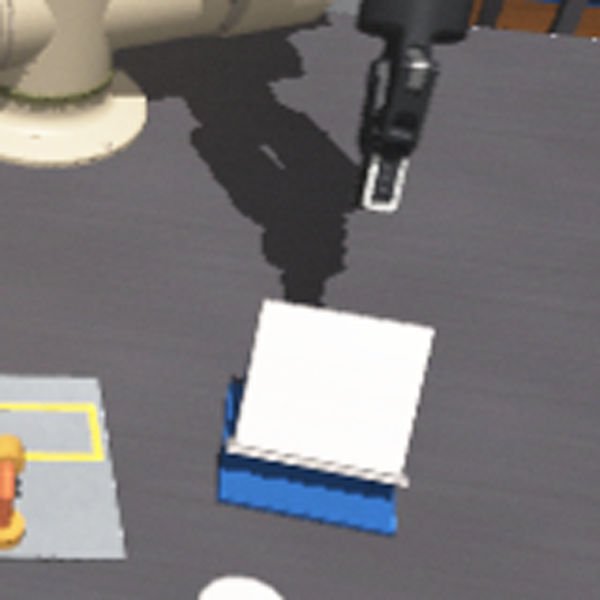

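The wrist view shows the plate's top edge between (397,207) and (397,430), within about 1 mm of the prediction. Now I move in and grip.

Emit:
apply_moves:
  plan:
    - {"tx": 18, "ty": -1, "tz": -25, "rx": 0, "ry": 0, "rz": 0, "jaw": 0}
    - {"tx": 36, "ty": -2, "tz": -50, "rx": 0, "ry": 0, "rz": 0, "jaw": 0}
    - {"tx": 54, "ty": -3, "tz": -75, "rx": 0, "ry": 0, "rz": 0, "jaw": 0}
    - {"tx": 54, "ty": -3, "tz": -75, "rx": 0, "ry": 0, "rz": 0, "jaw": 0}
    - {"tx": 54, "ty": -3, "tz": -75, "rx": 0, "ry": 0, "rz": 0, "jaw": -1}
    - {"tx": 54, "ty": -3, "tz": -75, "rx": 0, "ry": 0, "rz": 0, "jaw": -1}
    - {"tx": 54, "ty": -3, "tz": -75, "rx": 0, "ry": 0, "rz": 0, "jaw": -1}
    - {"tx": 54, "ty": -3, "tz": -75, "rx": 0, "ry": 0, "rz": 0, "jaw": -1}
    - {"tx": 54, "ty": -3, "tz": -75, "rx": 0, "ry": 0, "rz": 0, "jaw": -1}
    - {"tx": 54, "ty": -3, "tz": -75, "rx": 0, "ry": 0, "rz": 0, "jaw": -1}

```text
time_s: 3.35
position: [0.4566, 0.257, 0.0971]
tool_rot: [[0.066, 0.819, 0.571], [0.998, -0.052, -0.041], [-0.003, 0.572, -0.82]]
ft_force: [-4.8, -5.7, 5.6]
grip_width: 0.0135
```

```bash
python3 - <<'E'
from plan import *
st();print(env.observe()['tool_rot'].round(3))
E
```

```text
{'time_s': np.float64(3.35), 'q': array([ 24.9506,  20.436 , 110.7892, -44.0175,  23.5405,  65.6575]), 'position': array([0.4566, 0.257 , 0.0971]), 'ft_force': array([-4.8351, -5.7284,  5.5806]), 'grip_width': np.float64(0.0135)}
[[ 0.066  0.819  0.571]
 [ 0.998 -0.052 -0.041]
 [-0.003  0.572 -0.82 ]]
```

Emit:
apply_moves:
  plan:
    - {"tx": -9, "ty": 0.6, "tz": 12, "rx": 0, "ry": 0, "rz": 0, "jaw": -1}
    - {"tx": -20, "ty": 1.3, "tz": 28, "rx": 0, "ry": 0, "rz": 0, "jaw": -1}
    - {"tx": -30, "ty": 2, "tz": 43, "rx": 0, "ry": 0, "rz": 0, "jaw": -1}
    - {"tx": -33, "ty": 2, "tz": 70, "rx": 0, "ry": 0, "rz": 0, "jaw": -1}
    - {"tx": -33, "ty": 2, "tz": 100, "rx": 0, "ry": 0, "rz": 0, "jaw": -1}
    - {"tx": -33, "ty": 2, "tz": 130, "rx": 0, "ry": 0, "rz": 0, "jaw": -1}
    - {"tx": -33, "ty": 2, "tz": 130, "rx": 0, "ry": 0, "rz": 0, "jaw": -1}

```text
time_s: 4.05
position: [0.4239, 0.2598, 0.2309]
tool_rot: [[0.065, 0.815, 0.576], [0.998, -0.054, -0.037], [0.001, 0.577, -0.817]]
ft_force: [0.1, 0.4, -5.9]
grip_width: 0.0134
```

```bash
python3 - <<'E'
from plan import *
snap('wrist','w2');crop('w2',0,0,512,384,'w2b')
st()
delta([.4922,.0114,.23],tool(9.7,0))
E
```

```text
1.5625
{'time_s': np.float64(4.1), 'q': array([ 27.4995,   6.283 , 102.1445, -25.6526,  43.6841,  45.5665]), 'position': array([0.423 , 0.2591, 0.2279]), 'ft_force': array([-1.0991, -0.3036, -7.0192]), 'grip_width': np.float64(0.0135)}
t [  69.2 -247.7    2.1] r [-0.0298  0.6113  0.2274] deg 37.4
```

View pics/w2b.png

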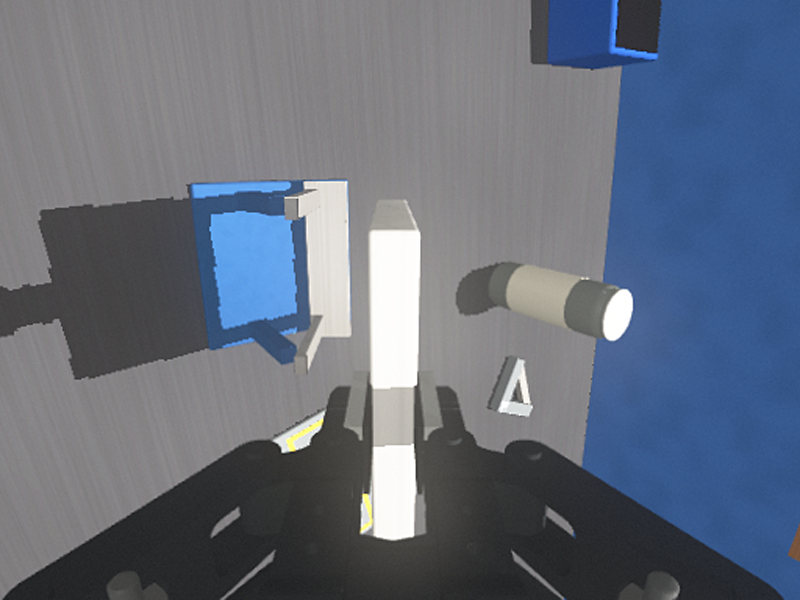

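The plate is held between the pads at (395,400) and is clear of the rack. Next it goes over the mark and upright.

Emit:
apply_moves:
  plan:
    - {"tx": 14, "ty": -35, "tz": 2, "rx": -0.006, "ry": 0.1, "rz": 0.04, "jaw": -1}
    - {"tx": 28, "ty": -75, "tz": 2, "rx": -0.012, "ry": 0.2, "rz": 0.08, "jaw": -1}
    - {"tx": 42, "ty": -115, "tz": 2, "rx": -0.018, "ry": 0.32, "rz": 0.12, "jaw": -1}
    - {"tx": 54, "ty": -155, "tz": 2, "rx": -0.022, "ry": 0.43, "rz": 0.16, "jaw": -1}
    - {"tx": 62, "ty": -195, "tz": 2, "rx": -0.026, "ry": 0.53, "rz": 0.2, "jaw": -1}
    - {"tx": 69, "ty": -230, "tz": 2, "rx": -0.03, "ry": 0.611, "rz": 0.227, "jaw": -1}
    - {"tx": 69, "ty": -248, "tz": 2, "rx": -0.03, "ry": 0.611, "rz": 0.227, "jaw": -1}
    - {"tx": 69, "ty": -248, "tz": 2, "rx": -0.03, "ry": 0.611, "rz": 0.227, "jaw": -1}
    - {"tx": 69, "ty": -248, "tz": 2, "rx": -0.03, "ry": 0.611, "rz": 0.227, "jaw": -1}

```text
time_s: 5.0
position: [0.4912, 0.0111, 0.2281]
tool_rot: [[-0.167, 0.986, -0.003], [0.986, 0.167, 0.0], [0.001, -0.003, -1.0]]
ft_force: [0.0, 0.2, -6.5]
grip_width: 0.0134
```

```bash
python3 - <<'E'
from plan import *
d=snap('top','t2');crop('t2',160,130,270,250,'t2b',5);s=snap('scene','s2');crop('s2',220,100,370,260,'s2b',4)
st();delta([.4922,.0114,.23],tool(9.7,0))
o=env.observe();C=o['position']+[0,0,-.021];P=R(np.radians(9.7),0)
for x in(-1,1):
 for y in (-1,1):
  for z in (-1,1):
   q=C+P@np.array([x*.0075,y*.06,z*.055]);print(x,y,z,((np.array(proj(d,q))+.5-[160,130])*5).round(),((np.array(proj(s,q))+.5-[220,100])*4).round())
E
```

```text
5
4
{'time_s': np.float64(5.1), 'q': array([-1.24292e+01,  1.51770e+01,  8.12810e+01, -1.72000e-02,
        8.36089e+01, -2.21458e+01]), 'position': array([0.4914, 0.0119, 0.2291]), 'ft_force': array([-0.4279, -0.3517, -5.3813]), 'grip_width': np.float64(0.0134)}
t [ 0.8 -0.5  0.9] r [ 0.     -0.0012 -0.0003] deg 0.1
-1 -1 -1 [389. 440.] [245. 299.]
-1 -1 1 [382. 429.] [252. 165.]
-1 1 -1 [146. 482.] [422. 303.]
-1 1 1 [112. 476.] [443. 168.]
1 -1 -1 [384. 409.] [245. 314.]
1 -1 1 [376. 396.] [252. 179.]
1 1 -1 [141. 451.] [424. 317.]
1 1 1 [107. 442.] [446. 182.]
```

View pics/t2b.png

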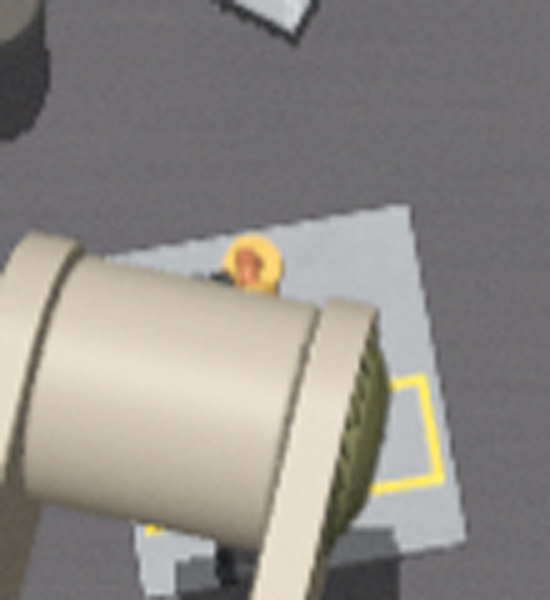

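View pics/s2b.png

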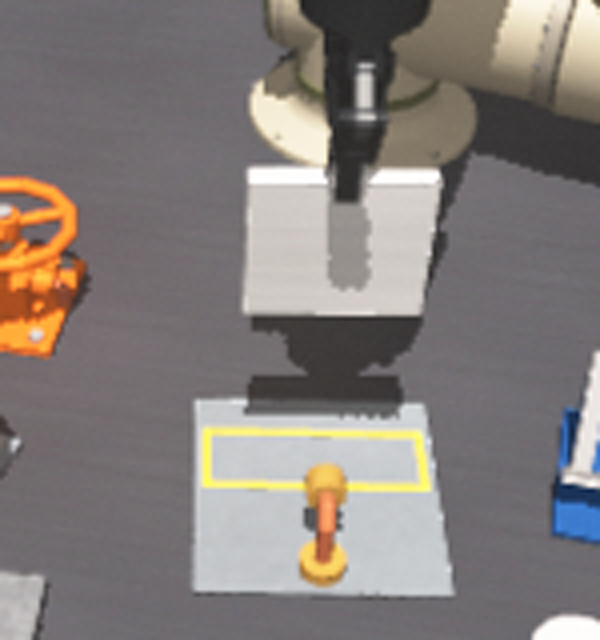

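Emit:
apply_moves:
  plan:
    - {"tx": 0.5, "ty": 0, "tz": -30, "rx": 0, "ry": 0, "rz": 0, "jaw": -1}
    - {"tx": 0.8, "ty": 0, "tz": -65, "rx": 0, "ry": 0, "rz": 0, "jaw": -1}
    - {"tx": 0.8, "ty": 0, "tz": -100, "rx": 0, "ry": 0, "rz": 0, "jaw": -1}
    - {"tx": 0.8, "ty": 0, "tz": -125, "rx": 0, "ry": 0, "rz": 0, "jaw": -1}
    - {"tx": 0.8, "ty": 0, "tz": -138, "rx": 0, "ry": 0, "rz": 0, "jaw": -1}
    - {"tx": 0.8, "ty": 0, "tz": -142, "rx": 0, "ry": 0, "rz": 0, "jaw": -1}
    - {"tx": 0.8, "ty": 0, "tz": -142, "rx": 0, "ry": 0, "rz": 0, "jaw": -1}
    - {"tx": 0.8, "ty": 0, "tz": -142, "rx": 0, "ry": 0, "rz": 0, "jaw": -1}

```text
time_s: 5.9
position: [0.4926, 0.0122, 0.0879]
tool_rot: [[-0.169, 0.986, 0.001], [0.986, 0.169, -0.0], [-0.001, 0.0, -1.0]]
ft_force: [-1.0, 0.1, -5.4]
grip_width: 0.0132
```

Emit:
apply_moves:
  plan:
    - {"tx": 0, "ty": 0, "tz": -1, "rx": 0, "ry": 0, "rz": 0, "jaw": -1}
    - {"tx": 0, "ty": 0, "tz": -2, "rx": 0, "ry": 0, "rz": 0, "jaw": -1}
    - {"tx": 0, "ty": 0, "tz": -2, "rx": 0, "ry": 0, "rz": 0, "jaw": -1}

```text
time_s: 6.2
position: [0.4927, 0.0123, 0.0861]
tool_rot: [[-0.169, 0.986, 0.001], [0.986, 0.169, -0.001], [-0.001, 0.001, -1.0]]
ft_force: [0.1, -1.0, -5.5]
grip_width: 0.0131
```

Emit:
apply_moves:
  plan:
    - {"tx": 0, "ty": 0, "tz": -1, "rx": 0, "ry": 0, "rz": 0, "jaw": -1}
    - {"tx": 0, "ty": 0, "tz": -2, "rx": 0, "ry": 0, "rz": 0, "jaw": -1}
    - {"tx": 0, "ty": 0, "tz": -2, "rx": 0, "ry": 0, "rz": 0, "jaw": -1}

```text
time_s: 6.5
position: [0.4926, 0.0122, 0.084]
tool_rot: [[-0.169, 0.986, 0.001], [0.986, 0.169, -0.001], [-0.001, 0.001, -1.0]]
ft_force: [1.0, -0.2, -6.1]
grip_width: 0.0135
```

Emit:
apply_moves:
  plan:
    - {"tx": 0, "ty": 0, "tz": -0.7, "rx": 0, "ry": 0, "rz": 0, "jaw": -1}
    - {"tx": 0, "ty": 0, "tz": -1, "rx": 0, "ry": 0, "rz": 0, "jaw": -1}
    - {"tx": 0, "ty": 0, "tz": -1, "rx": 0, "ry": 0, "rz": 0, "jaw": -1}

```text
time_s: 6.8
position: [0.4925, 0.0122, 0.0829]
tool_rot: [[-0.169, 0.986, 0.0], [0.986, 0.169, -0.0], [-0.001, 0.0, -1.0]]
ft_force: [0.4, -0.1, -6.0]
grip_width: 0.0131
```

Emit:
apply_moves:
  plan:
    - {"tx": 0, "ty": 0, "tz": -0.7, "rx": 0, "ry": 0, "rz": 0, "jaw": -1}
    - {"tx": 0, "ty": 0, "tz": -1, "rx": 0, "ry": 0, "rz": 0, "jaw": -1}
    - {"tx": 0, "ty": 0, "tz": -1, "rx": 0, "ry": 0, "rz": 0, "jaw": -1}

```text
time_s: 7.1
position: [0.4927, 0.0124, 0.0825]
tool_rot: [[-0.169, 0.986, 0.001], [0.986, 0.169, -0.0], [-0.001, 0.001, -1.0]]
ft_force: [-2.3, 2.9, 3.7]
grip_width: 0.0134
```

Emit:
apply_moves:
  plan:
    - {"tx": 0, "ty": 0, "tz": -0.7, "rx": 0, "ry": 0, "rz": 0, "jaw": -1}
    - {"tx": 0, "ty": 0, "tz": -1, "rx": 0, "ry": 0, "rz": 0, "jaw": -1}
    - {"tx": 0, "ty": 0, "tz": -1, "rx": 0, "ry": 0, "rz": 0, "jaw": -1}

```text
time_s: 7.4
position: [0.4931, 0.0125, 0.0824]
tool_rot: [[-0.17, 0.986, 0.003], [0.986, 0.17, -0.001], [-0.001, 0.003, -1.0]]
ft_force: [-2.9, 3.5, 9.2]
grip_width: 0.0134
```

Contact: z force went from -6 to +9 N. Checking the picture before releasing.

```bash
python3 - <<'E'
from plan import *
s=snap('scene','s3');crop('s3',240,130,360,260,'s3b',5);st()
E
```

```text
5
{'time_s': np.float64(7.45), 'q': array([-1.23301e+01,  2.42773e+01,  9.46119e+01,  1.18000e-02,
        6.09413e+01, -2.21006e+01]), 'position': array([0.4931, 0.0125, 0.0824]), 'ft_force': array([-2.3995,  3.4757,  8.1297]), 'grip_width': np.float64(0.0132)}
```

View pics/s3b.png

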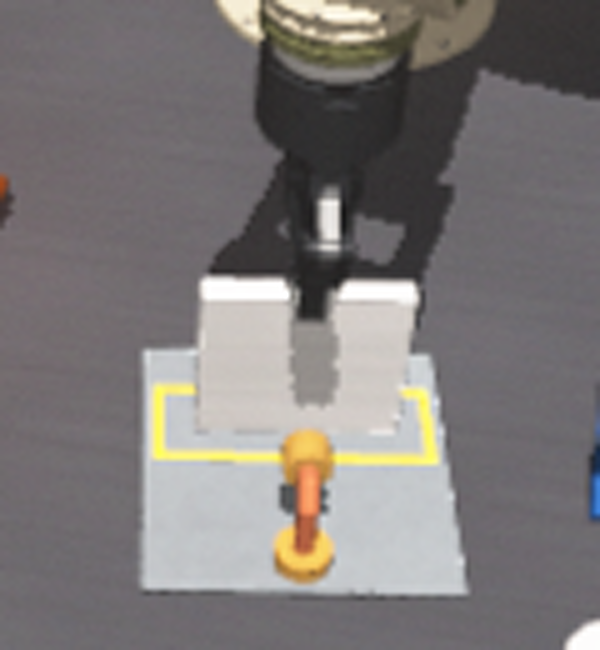

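The plate stands inside the outline: bottom edge (197–400, 432), inner outline about 165–430 by 393–457. Now I release slowly and go up.

Emit:
apply_moves:
  plan:
    - {"tx": 0, "ty": 0, "tz": 0.5, "rx": 0, "ry": 0, "rz": 0, "jaw": -1}
    - {"tx": 0, "ty": 0, "tz": 0.5, "rx": 0, "ry": 0, "rz": 0, "jaw": -0.6}
    - {"tx": 0, "ty": 0, "tz": 0.5, "rx": 0, "ry": 0, "rz": 0, "jaw": -0.4}
    - {"tx": 0, "ty": 0, "tz": 0.5, "rx": 0, "ry": 0, "rz": 0, "jaw": -0.2}
    - {"tx": 0, "ty": 0, "tz": 0.5, "rx": 0, "ry": 0, "rz": 0, "jaw": -0.1}
    - {"tx": 0, "ty": 0, "tz": 0.5, "rx": 0, "ry": 0, "rz": 0, "jaw": -0.1}
    - {"tx": 0, "ty": 0, "tz": 0.5, "rx": 0, "ry": 0, "rz": 0, "jaw": -0.1}

```text
time_s: 8.15
position: [0.4931, 0.0125, 0.0829]
tool_rot: [[-0.17, 0.986, 0.003], [0.986, 0.17, -0.001], [-0.001, 0.003, -1.0]]
ft_force: [-0.5, 0.8, 0.6]
grip_width: 0.0384
```

Emit:
apply_moves:
  plan:
    - {"tx": 0, "ty": 0, "tz": 10, "rx": 0, "ry": 0, "rz": 0, "jaw": -0.1}
    - {"tx": 0, "ty": 0, "tz": 30, "rx": 0, "ry": 0, "rz": 0, "jaw": -0.1}
    - {"tx": 0, "ty": 0, "tz": 60, "rx": 0, "ry": 0, "rz": 0, "jaw": -0.1}
    - {"tx": 0, "ty": 0, "tz": 100, "rx": 0, "ry": 0, "rz": 0, "jaw": -0.1}
    - {"tx": 0, "ty": 0, "tz": 140, "rx": 0, "ry": 0, "rz": 0, "jaw": -0.1}
    - {"tx": 0, "ty": 0, "tz": 140, "rx": 0, "ry": 0, "rz": 0, "jaw": -0.1}

```text
time_s: 8.75
position: [0.495, 0.0122, 0.2287]
tool_rot: [[-0.17, 0.985, 0.013], [0.985, 0.17, -0.003], [-0.005, 0.013, -1.0]]
ft_force: [-0.2, 0.2, -0.6]
grip_width: 0.0381
```

```bash
python3 - <<'E'
from plan import *
s=snap('scene','s4');crop('s4',150,80,360,260,'s4b',3.5);st()
delta([.562,-.326,.25],tool(-15,0))
E
```

```text
3.5
{'time_s': np.float64(8.8), 'q': array([-1.23258e+01,  1.53052e+01,  8.16750e+01,  6.60000e-03,
        8.25111e+01, -2.20968e+01]), 'position': array([0.4939, 0.0124, 0.2257]), 'ft_force': array([ 0.5309, -0.2371, -0.4755]), 'grip_width': np.float64(0.0382)}
t [  68.1 -338.4   24.3] r [ 0.0036  0.0082 -0.4323] deg 24.8
```

View pics/s4b.png

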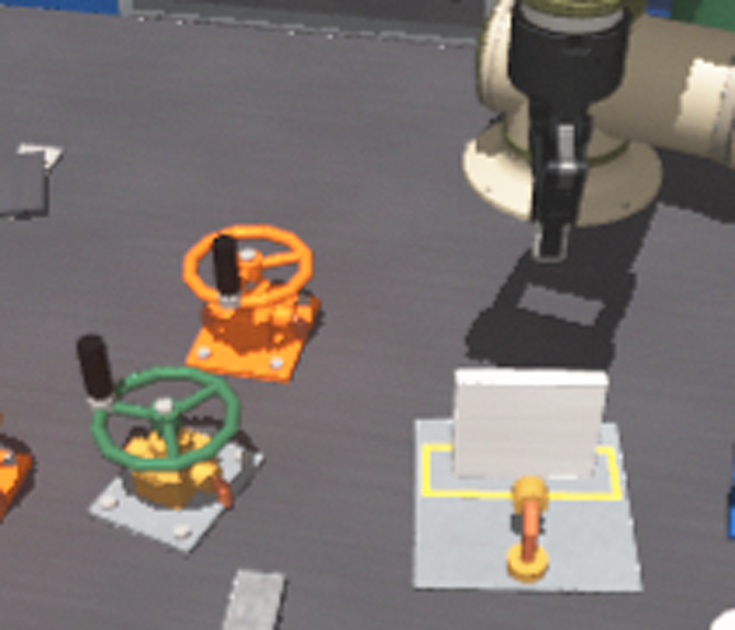

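The plate stands upright by itself inside the outline. Now to the green wheel's handle.

Emit:
apply_moves:
  plan:
    - {"tx": 68, "ty": -338, "tz": 24, "rx": 0.004, "ry": 0.008, "rz": -0.432, "jaw": -0.1}
    - {"tx": 68, "ty": -338, "tz": 24, "rx": 0.004, "ry": 0.008, "rz": -0.432, "jaw": -0.1}
    - {"tx": 68, "ty": -338, "tz": 24, "rx": 0.004, "ry": 0.008, "rz": -0.432, "jaw": -0.1}
    - {"tx": 68, "ty": -338, "tz": 24, "rx": 0.004, "ry": 0.008, "rz": -0.432, "jaw": 0.2}
    - {"tx": 68, "ty": -338, "tz": 24, "rx": 0.004, "ry": 0.008, "rz": -0.432, "jaw": 0.2}
    - {"tx": 68, "ty": -338, "tz": 24, "rx": 0.004, "ry": 0.008, "rz": -0.432, "jaw": 0.2}
    - {"tx": 68, "ty": -338, "tz": 24, "rx": 0.004, "ry": 0.008, "rz": -0.432, "jaw": 0.2}
    - {"tx": 68, "ty": -338, "tz": 24, "rx": 0.004, "ry": 0.008, "rz": -0.432, "jaw": 0.2}
    - {"tx": 68, "ty": -338, "tz": 24, "rx": 0.004, "ry": 0.008, "rz": -0.432, "jaw": 0.2}
    - {"tx": 68, "ty": -338, "tz": 24, "rx": 0.004, "ry": 0.008, "rz": -0.432, "jaw": 0.2}

```text
time_s: 9.8
position: [0.5618, -0.3244, 0.2492]
tool_rot: [[0.258, 0.966, -0.001], [0.966, -0.258, 0.001], [0.001, -0.001, -1.0]]
ft_force: [-1.1, 0.3, -0.3]
grip_width: 0.0512
```

```bash
python3 - <<'E'
from plan import *
s=snap('wrist','w3');crop('w3',0,0,512,384,'w3b');st()
for n,P in dict(hub=(.5645,-.2705,.099),htop=(.562,-.3255,.153),hbot=(.562,-.3255,.099)).items(): print(n,(np.array(proj(s,P))*1.5625).round())
delta([.562,-.326,.111],tool(-15,0))
E
```

```text
1.5625
{'time_s': np.float64(9.85), 'q': array([-4.04327e+01,  3.11657e+01,  5.23079e+01,  3.34000e-02,
        9.65720e+01, -2.55252e+01]), 'position': array([ 0.5619, -0.3242,  0.2496]), 'ft_force': array([-0.3572,  0.99  , -0.2027]), 'grip_width': np.float64(0.0511)}
hub [375. 199.]
htop [392. 299.]
hbot [392. 277.]
t [ 1.000e-01 -1.800e+00 -1.386e+02] r [-0.001  -0.0002 -0.0017] deg 0.1
```

View pics/w3b.png

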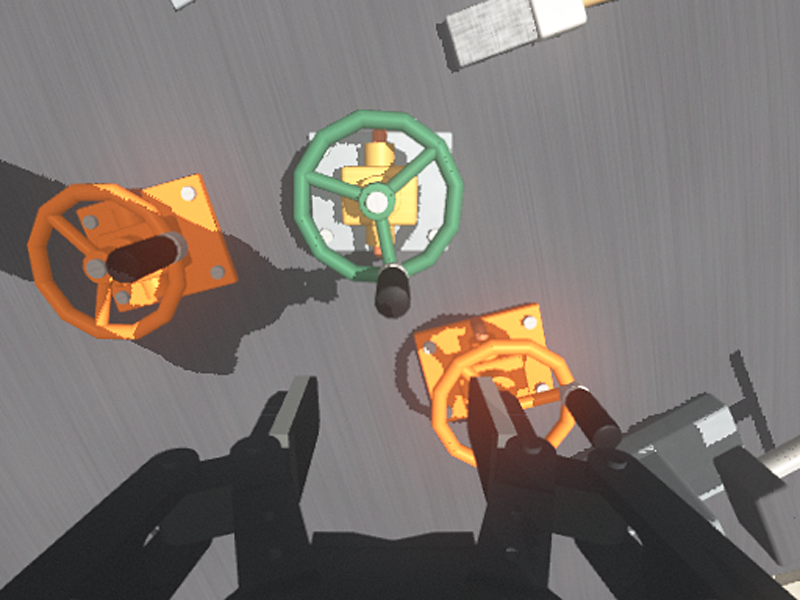

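The wrist view agrees with the estimates: hub at (376,202), handle top at (393,300). Descending and gripping.

Emit:
apply_moves:
  plan:
    - {"tx": 0, "ty": -2, "tz": -35, "rx": 0, "ry": 0, "rz": 0, "jaw": 0.2}
    - {"tx": 0, "ty": -2, "tz": -70, "rx": 0, "ry": 0, "rz": 0, "jaw": 0.2}
    - {"tx": 0, "ty": -2, "tz": -105, "rx": 0, "ry": 0, "rz": 0, "jaw": 0.2}
    - {"tx": 0, "ty": -2, "tz": -130, "rx": 0, "ry": 0, "rz": 0, "jaw": 0.2}
    - {"tx": 0, "ty": -2, "tz": -138, "rx": 0, "ry": 0, "rz": 0, "jaw": 0.2}
    - {"tx": 0, "ty": -2, "tz": -138, "rx": 0, "ry": 0, "rz": 0, "jaw": 0}
    - {"tx": 0, "ty": -2, "tz": -138, "rx": 0, "ry": 0, "rz": 0, "jaw": -0.2}
    - {"tx": 0, "ty": -2, "tz": -138, "rx": 0, "ry": 0, "rz": 0, "jaw": -0.4}
    - {"tx": 0, "ty": -2, "tz": -138, "rx": 0, "ry": 0, "rz": 0, "jaw": -1}
    - {"tx": 0, "ty": -2, "tz": -138, "rx": 0, "ry": 0, "rz": 0, "jaw": -1}
    - {"tx": 0, "ty": -2, "tz": -138, "rx": 0, "ry": 0, "rz": 0, "jaw": -1}
    - {"tx": 0, "ty": -2, "tz": -138, "rx": 0, "ry": 0, "rz": 0, "jaw": -1}

```text
time_s: 11.05
position: [0.5624, -0.3264, 0.1135]
tool_rot: [[0.257, 0.966, 0.002], [0.966, -0.257, -0.001], [-0.0, 0.002, -1.0]]
ft_force: [-0.5, 1.4, 6.9]
grip_width: 0.0197
```

```bash
python3 - <<'E'
from plan import *
st();s=snap('wrist','w4');crop('w4',0,0,512,384,'w4b')
print(env.observe()['position']-[.5645,-.2715,0])
E
```

```text
{'time_s': np.float64(11.05), 'q': array([-4.05622e+01,  3.61406e+01,  6.56962e+01,  4.29000e-02,
        7.80517e+01, -2.56721e+01]), 'position': array([ 0.5624, -0.3264,  0.1135]), 'ft_force': array([-0.4823,  1.3712,  6.902 ]), 'grip_width': np.float64(0.0197)}
1.5625
[-0.00214415 -0.05495276  0.11347309]
```

View pics/w4b.png

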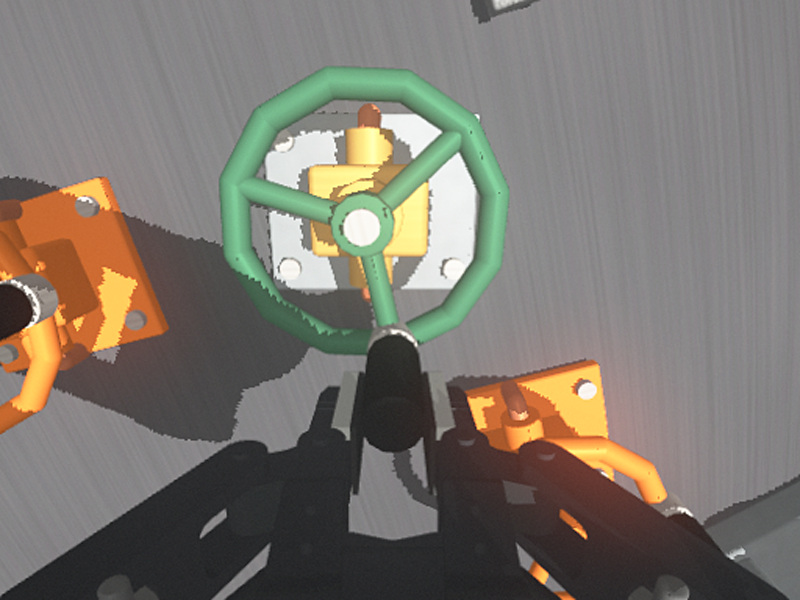

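```bash
cat > steps.py <<'E'
import sys,numpy as np
# steps.py phi0 sign stepdeg nsub ncalls [dr]
p,sg,stp,ns,nc=[float(a) for a in sys.argv[1:6]]
c=lambda a:55*np.array([np.cos(np.radians(a)),np.sin(np.radians(a))])
for i in range(int(nc)):
    a=p+sg*stp*i
    print(round(a,1),[tuple((c(a+sg*stp*(k+1)/ns)-c(a)).round(1)) for k in range(int(ns))])
E
python3 steps.py -92.2 -1 15 2 6
cat > ang.py <<'E'
from plan import *
o=env.observe();p=o['position']-[.5645,-.2715,0];print('t',o['time_s'].round(2),'phi',np.degrees(np.arctan2(p[1],p[0])).round(2),'r',(np.hypot(p[0],p[1])*1000).round(2),'z',p[2].round(4),'F',o['ft_force'].round(1),'w',o['grip_width'].round(4),o['position'].round(4))
E
```

```text
-92.2 [(np.float64(-7.2), np.float64(0.7)), (np.float64(-14.2), np.float64(2.4))]
-107.2 [(np.float64(-6.7), np.float64(2.6)), (np.float64(-13.0), np.float64(6.0))]
-122.2 [(np.float64(-5.8), np.float64(4.2)), (np.float64(-11.0), np.float64(9.2))]
-137.2 [(np.float64(-4.5), np.float64(5.6)), (np.float64(-8.3), np.float64(11.7))]
-152.2 [(np.float64(-2.9), np.float64(6.6)), (np.float64(-5.0), np.float64(13.5))]
-167.2 [(np.float64(-1.1), np.float64(7.1)), (np.float64(-1.3), np.float64(14.3))]
```

Emit:
apply_moves:
  plan:
    - {"tx": -7.2, "ty": 0.7, "tz": 0, "rx": 0, "ry": 0, "rz": 0, "jaw": -1}
    - {"tx": -14.2, "ty": 2.4, "tz": 0, "rx": 0, "ry": 0, "rz": 0, "jaw": -1}
    - {"tx": -14.2, "ty": 2.4, "tz": 0, "rx": 0, "ry": 0, "rz": 0, "jaw": -1}
  grip_force: 25

```text
time_s: 11.4
position: [0.547, -0.3236, 0.1136]
tool_rot: [[0.257, 0.966, 0.001], [0.966, -0.257, 0.0], [0.0, 0.001, -1.0]]
ft_force: [-1.5, 2.0, -0.6]
grip_width: 0.0197
```

```bash
python3 ang.py
```

```text
Traceback (most recent call last):
  File "ang.py", line 2, in <module>
    o=env.observe();p=o['position']-[.5645,-.2715,0];print('t',o['time_s'].round(2),'phi',np.degrees(np.arctan2(p[1],p[0])).round(2),'r',(np.hypot(p[0],p[1])*1000).round(2),'z',p[2].round(4),'F',o['ft_force'].round(1),'w',o['grip_width'].round(4),o['position'].round(4))
                                                               ^^^^^^^^^^^^^^^^^
AttributeError: 'float' object has no attribute 'round'
```

Emit:
apply_moves:
  plan:
    - {"tx": -6.6, "ty": 2.7, "tz": 0, "rx": 0, "ry": 0, "rz": 0, "jaw": -1}
    - {"tx": -12.8, "ty": 6.3, "tz": 0, "rx": 0, "ry": 0, "rz": 0, "jaw": -1}
    - {"tx": -12.8, "ty": 6.3, "tz": 0, "rx": 0, "ry": 0, "rz": 0, "jaw": -1}

```text
time_s: 11.7
position: [0.5331, -0.3166, 0.1136]
tool_rot: [[0.258, 0.966, -0.001], [0.966, -0.258, 0.001], [0.001, -0.001, -1.0]]
ft_force: [-1.0, 1.2, -0.5]
grip_width: 0.02
```

Emit:
apply_moves:
  plan:
    - {"tx": -5.7, "ty": 4.4, "tz": 0, "rx": 0, "ry": 0, "rz": 0, "jaw": -1}
    - {"tx": -10.7, "ty": 9.5, "tz": 0, "rx": 0, "ry": 0, "rz": 0, "jaw": -1}
    - {"tx": -10.7, "ty": 9.5, "tz": 0, "rx": 0, "ry": 0, "rz": 0, "jaw": -1}

```text
time_s: 12.0
position: [0.5216, -0.306, 0.1136]
tool_rot: [[0.257, 0.966, -0.002], [0.966, -0.257, 0.002], [0.002, -0.002, -1.0]]
ft_force: [0.8, 3.0, -2.2]
grip_width: 0.0195
```

Emit:
apply_moves:
  plan:
    - {"tx": -4.3, "ty": 5.8, "tz": 0, "rx": 0, "ry": 0, "rz": 0, "jaw": -1}
    - {"tx": -7.8, "ty": 12, "tz": 0, "rx": 0, "ry": 0, "rz": 0, "jaw": -1}
    - {"tx": -7.8, "ty": 12, "tz": 0, "rx": 0, "ry": 0, "rz": 0, "jaw": -1}

```text
time_s: 12.3
position: [0.5136, -0.2926, 0.1136]
tool_rot: [[0.257, 0.967, -0.002], [0.967, -0.257, 0.003], [0.003, -0.003, -1.0]]
ft_force: [3.7, 3.4, -2.3]
grip_width: 0.02
```

```bash
sed -i "s/o\['time_s'\].round(2)/round(float(o['time_s']),2)/;s/o\['grip_width'\].round(4)/round(float(o['grip_width']),4)/" ang.py; python3 ang.py
```

```text
t 12.3 phi -157.51 r 55.11 z 0.1136 F [ 3.7  3.4 -2.3] w 0.02 [ 0.5136 -0.2926  0.1136]
```

```bash
python3 steps.py -157.5 -1 20.5 2 18 | sed 's/np.float64//g'
```

```text
-157.5 [((-2.9), (9.4)), ((-4.2), (19.1))]
-178.0 [((0.5), (9.8)), ((2.8), (19.4))]
-198.5 [((3.9), (9.0)), ((9.4), (17.2))]
-219.0 [((6.8), (7.1)), ((14.8), (12.8))]
-239.5 [((8.9), (4.2)), ((18.4), (6.8))]
-260.0 [((9.8), (0.8)), ((19.6), (-0.1))]
-280.5 [((9.5), (-2.6)), ((18.3), (-6.9))]
-301.0 [((7.9), (-5.8)), ((14.7), (-12.9))]
-321.5 [((5.4), (-8.2)), ((9.3), (-17.2))]
-342.0 [((2.2), (-9.6)), ((2.6), (-19.4))]
-362.5 [((-1.3), (-9.7)), ((-4.3), (-19.1))]
-383.0 [((-4.6), (-8.7)), ((-10.7), (-16.4))]
-403.5 [((-7.4), (-6.5)), ((-15.8), (-11.6))]
-424.0 [((-9.2), (-3.5)), ((-18.8), (-5.3))]
-444.5 [((-9.8), (-0.1)), ((-19.5), (1.6))]
-465.0 [((-9.2), (3.4)), ((-17.7), (8.3))]
-485.5 [((-7.5), (6.4)), ((-13.7), (14.0))]
-506.0 [((-4.7), (8.6)), ((-7.9), (17.9))]
```

Emit:
apply_moves:
  plan:
    - {"tx": -2.9, "ty": 9.4, "tz": 0, "rx": 0, "ry": 0, "rz": 0, "jaw": -1}
    - {"tx": -4.2, "ty": 19.1, "tz": 0, "rx": 0, "ry": 0, "rz": 0, "jaw": -1}
    - {"tx": -4.2, "ty": 19.1, "tz": 0, "rx": 0, "ry": 0, "rz": 0, "jaw": -1}

```text
time_s: 12.6
position: [0.5094, -0.2716, 0.1136]
tool_rot: [[0.256, 0.967, -0.002], [0.967, -0.256, 0.004], [0.004, -0.003, -1.0]]
ft_force: [5.9, 2.1, -4.2]
grip_width: 0.0198
```

Emit:
apply_moves:
  plan:
    - {"tx": 0.5, "ty": 9.8, "tz": 0, "rx": 0, "ry": 0, "rz": 0, "jaw": -1}
    - {"tx": 2.8, "ty": 19.4, "tz": 0, "rx": 0, "ry": 0, "rz": 0, "jaw": -1}
    - {"tx": 2.8, "ty": 19.4, "tz": 0, "rx": 0, "ry": 0, "rz": 0, "jaw": -1}

```text
time_s: 12.9
position: [0.5131, -0.2512, 0.1136]
tool_rot: [[0.255, 0.967, 0.001], [0.967, -0.255, 0.003], [0.003, -0.0, -1.0]]
ft_force: [8.8, -0.5, -6.1]
grip_width: 0.0196
```

Emit:
apply_moves:
  plan:
    - {"tx": 3.9, "ty": 9, "tz": 0, "rx": 0, "ry": 0, "rz": 0, "jaw": -1}
    - {"tx": 9.4, "ty": 17.2, "tz": 0, "rx": 0, "ry": 0, "rz": 0, "jaw": -1}
    - {"tx": 9.4, "ty": 17.2, "tz": 0, "rx": 0, "ry": 0, "rz": 0, "jaw": -1}

```text
time_s: 13.2
position: [0.5239, -0.2341, 0.1137]
tool_rot: [[0.254, 0.967, 0.004], [0.967, -0.254, 0.0], [0.001, 0.003, -1.0]]
ft_force: [10.0, -6.1, -8.9]
grip_width: 0.0199
```

```bash
python3 ang.py
```

```text
t 13.2 phi 137.37 r 55.23 z 0.1137 F [10.  -6.1 -8.9] w 0.0199 [ 0.5239 -0.2341  0.1137]
```

```bash
cat > steps.py <<'E'
import sys,numpy as np
# phi0 sign cmdstep actualstep ncalls
p,sg,stp,act,nc=[float(a) for a in sys.argv[1:6]]
c=lambda a,r=55:r*np.array([np.cos(np.radians(a)),np.sin(np.radians(a))])
for i in range(int(nc)):
    a=p+sg*act*i
    print(round(a,1),[[float(x) for x in (c(a+sg*stp*(k+1)/2,54.9)-c(a)).round(1)] for k in range(2)])
E
python3 steps.py -222.6 -1 20 21.3 17
```

```text
-222.6 [[7.1, 6.4], [15.2, 11.5]]
-243.9 [[9.0, 3.4], [18.4, 5.2]]
-265.2 [[9.6, -0.1], [19.0, -1.8]]
-286.5 [[8.9, -3.6], [17.0, -8.6]]
-307.8 [[7.0, -6.6], [12.7, -14.2]]
-329.1 [[4.1, -8.7], [6.7, -17.9]]
-350.4 [[0.7, -9.6], [-0.2, -19.1]]
-371.7 [[-2.8, -9.1], [-7.1, -17.7]]
-393.0 [[-6.0, -7.5], [-13.1, -13.9]]
-414.3 [[-8.3, -4.8], [-17.2, -8.2]]
-435.6 [[-9.5, -1.5], [-19.0, -1.4]]
-456.9 [[-9.4, 2.1], [-18.2, 5.6]]
-478.2 [[-8.0, 5.3], [-14.9, 11.9]]
-499.5 [[-5.5, 7.9], [-9.6, 16.5]]
-520.8 [[-2.3, 9.3], [-3.0, 18.9]]
-542.1 [[1.3, 9.5], [4.1, 18.6]]
-563.4 [[4.6, 8.4], [10.6, 15.9]]
```

Emit:
apply_moves:
  plan:
    - {"tx": 7.1, "ty": 6.4, "tz": -0.5, "rx": 0, "ry": 0, "rz": 0, "jaw": -1}
    - {"tx": 15.2, "ty": 11.5, "tz": -0.5, "rx": 0, "ry": 0, "rz": 0, "jaw": -1}
    - {"tx": 15.2, "ty": 11.5, "tz": -0.5, "rx": 0, "ry": 0, "rz": 0, "jaw": -1}

```text
time_s: 13.5
position: [0.54, -0.2221, 0.1136]
tool_rot: [[0.253, 0.967, 0.005], [0.967, -0.253, -0.001], [0.0, 0.005, -1.0]]
ft_force: [3.7, -3.0, -0.8]
grip_width: 0.0195
```

Emit:
apply_moves:
  plan:
    - {"tx": 9, "ty": 3.4, "tz": -0.5, "rx": 0, "ry": 0, "rz": 0, "jaw": -1}
    - {"tx": 18.4, "ty": 5.2, "tz": -0.5, "rx": 0, "ry": 0, "rz": 0, "jaw": -1}
    - {"tx": 18.4, "ty": 5.2, "tz": -0.5, "rx": 0, "ry": 0, "rz": 0, "jaw": -1}

```text
time_s: 13.8
position: [0.5599, -0.2166, 0.1135]
tool_rot: [[0.252, 0.968, 0.007], [0.968, -0.252, -0.002], [0.0, 0.007, -1.0]]
ft_force: [1.9, -1.8, 4.1]
grip_width: 0.0196
```

Emit:
apply_moves:
  plan:
    - {"tx": 9.6, "ty": -0.1, "tz": -0.5, "rx": 0, "ry": 0, "rz": 0, "jaw": -1}
    - {"tx": 19, "ty": -1.8, "tz": -0.5, "rx": 0, "ry": 0, "rz": 0, "jaw": -1}
    - {"tx": 19, "ty": -1.8, "tz": -0.5, "rx": 0, "ry": 0, "rz": 0, "jaw": -1}

```text
time_s: 14.1
position: [0.5801, -0.2186, 0.1135]
tool_rot: [[0.252, 0.968, 0.008], [0.968, -0.252, -0.002], [-0.0, 0.008, -1.0]]
ft_force: [2.0, -3.8, 5.2]
grip_width: 0.0199
```

```bash
python3 ang.py
```

```text
t 14.1 phi 73.54 r 55.14 z 0.1135 F [ 2.  -3.8  5.2] w 0.0199 [ 0.5801 -0.2186  0.1135]
```

Emit:
apply_moves:
  plan:
    - {"tx": 8.9, "ty": -3.6, "tz": 0, "rx": 0, "ry": 0.002, "rz": 0, "jaw": -1}
    - {"tx": 17, "ty": -8.6, "tz": 0, "rx": 0, "ry": 0.004, "rz": 0, "jaw": -1}
    - {"tx": 17, "ty": -8.6, "tz": 0, "rx": 0, "ry": 0.004, "rz": 0, "jaw": -1}

```text
time_s: 14.4
position: [0.5978, -0.2276, 0.1135]
tool_rot: [[0.252, 0.968, 0.005], [0.968, -0.252, -0.002], [-0.001, 0.005, -1.0]]
ft_force: [0.1, -3.2, 3.1]
grip_width: 0.0199
```

Emit:
apply_moves:
  plan:
    - {"tx": 7, "ty": -6.6, "tz": 0, "rx": 0, "ry": 0, "rz": 0, "jaw": -1}
    - {"tx": 12.7, "ty": -14.2, "tz": 0, "rx": 0, "ry": 0, "rz": 0, "jaw": -1}
    - {"tx": 12.7, "ty": -14.2, "tz": 0, "rx": 0, "ry": 0, "rz": 0, "jaw": -1}

```text
time_s: 14.7
position: [0.6112, -0.2423, 0.1136]
tool_rot: [[0.253, 0.968, 0.006], [0.968, -0.253, -0.003], [-0.001, 0.006, -1.0]]
ft_force: [1.2, -2.2, 3.4]
grip_width: 0.0193
```

Emit:
apply_moves:
  plan:
    - {"tx": 4.1, "ty": -8.7, "tz": 0, "rx": 0, "ry": 0, "rz": 0, "jaw": -1}
    - {"tx": 6.7, "ty": -17.9, "tz": 0, "rx": 0, "ry": 0, "rz": 0, "jaw": -1}
    - {"tx": 6.7, "ty": -17.9, "tz": 0, "rx": 0, "ry": 0, "rz": 0, "jaw": -1}

```text
time_s: 15.0
position: [0.6187, -0.2618, 0.1135]
tool_rot: [[0.254, 0.967, 0.008], [0.967, -0.254, -0.004], [-0.002, 0.009, -1.0]]
ft_force: [3.1, -1.7, 2.3]
grip_width: 0.0196
```

```bash
python3 ang.py
```

```text
t 15.0 phi 10.12 r 55.06 z 0.1135 F [ 3.1 -1.7  2.3] w 0.0196 [ 0.6187 -0.2618  0.1135]
```

Emit:
apply_moves:
  plan:
    - {"tx": 0.7, "ty": -9.6, "tz": 0, "rx": 0, "ry": 0.002, "rz": 0, "jaw": -1}
    - {"tx": -0.2, "ty": -19.1, "tz": 0, "rx": 0, "ry": 0.004, "rz": 0, "jaw": -1}
    - {"tx": -0.2, "ty": -19.1, "tz": 0, "rx": 0, "ry": 0.004, "rz": 0, "jaw": -1}

```text
time_s: 15.3
position: [0.6183, -0.2829, 0.1136]
tool_rot: [[0.255, 0.967, 0.004], [0.967, -0.255, -0.005], [-0.004, 0.005, -1.0]]
ft_force: [1.7, -3.1, 1.9]
grip_width: 0.02
```

Emit:
apply_moves:
  plan:
    - {"tx": -2.8, "ty": -9.1, "tz": 0, "rx": 0, "ry": 0, "rz": 0, "jaw": -1}
    - {"tx": -7.1, "ty": -17.7, "tz": 0, "rx": 0, "ry": 0, "rz": 0, "jaw": -1}
    - {"tx": -7.1, "ty": -17.7, "tz": 0, "rx": 0, "ry": 0, "rz": 0, "jaw": -1}

```text
time_s: 15.6
position: [0.617, -0.2875, 0.1135]
tool_rot: [[0.247, 0.969, 0.015], [0.969, -0.247, 0.017], [0.02, 0.01, -1.0]]
ft_force: [28.3, 50.7, 6.1]
grip_width: 0.02
```

Emit:
apply_moves:
  plan:
    - {"tx": -6, "ty": -7.5, "tz": 0, "rx": 0, "ry": 0, "rz": 0, "jaw": -1}
    - {"tx": -13.1, "ty": -13.9, "tz": 0, "rx": 0, "ry": 0, "rz": 0, "jaw": -1}
    - {"tx": -13.1, "ty": -13.9, "tz": 0, "rx": 0, "ry": 0, "rz": 0, "jaw": -1}

```text
time_s: 15.9
position: [0.6149, -0.2943, 0.1139]
tool_rot: [[0.241, 0.97, 0.04], [0.97, -0.242, 0.025], [0.034, 0.033, -0.999]]
ft_force: [56.7, 26.3, -10.1]
grip_width: 0.0195
```

```bash
python3 ang.py
```

```text
t 15.9 phi -24.36 r 55.34 z 0.1139 F [ 56.7  26.3 -10.1] w 0.0195 [ 0.6149 -0.2943  0.1139]
```

Stop reached: the force jumped to 58 N near phi = -16°. I'll relieve it, restore the tool's tilt and re-centre the grip.

```bash
python3 - <<'E'
from plan import *
p=np.radians(-13); delta([.5645+.055*np.cos(p),-.2715+.055*np.sin(p),.1125],tool(-15,0))
E
```

```text
t [ 3.2 10.5 -1.4] r [-0.0246  0.04   -0.0174] deg 2.9
```

Emit:
apply_moves:
  plan:
    - {"tx": 2, "ty": 5, "tz": -0.7, "rx": -0.012, "ry": 0.02, "rz": -0.009, "jaw": -1}
    - {"tx": 3.2, "ty": 10.5, "tz": -1, "rx": -0.025, "ry": 0.04, "rz": -0.017, "jaw": -1}
    - {"tx": 3.2, "ty": 10.5, "tz": -1, "rx": -0.025, "ry": 0.04, "rz": -0.017, "jaw": -1}
    - {"tx": 3.2, "ty": 10.5, "tz": -1, "rx": -0.025, "ry": 0.04, "rz": -0.017, "jaw": -1}

```text
time_s: 16.3
position: [0.617, -0.2836, 0.1137]
tool_rot: [[0.258, 0.966, -0.002], [0.966, -0.258, -0.0], [-0.001, -0.002, -1.0]]
ft_force: [-5.6, 1.2, 9.4]
grip_width: 0.02
```

```bash
python3 ang.py; python3 - <<'E'
from plan import *
s=snap('wrist','w5');crop('w5',0,0,512,384,'w5b');print(env.observe()['tool_rot'].round(3))
E
```

```text
t 16.3 phi -13.01 r 53.92 z 0.1137 F [-5.6  1.2  9.4] w 0.02 [ 0.617  -0.2836  0.1137]
1.5625
[[ 0.258  0.966 -0.002]
 [ 0.966 -0.258 -0.   ]
 [-0.001 -0.002 -1.   ]]
```

View pics/w5b.png

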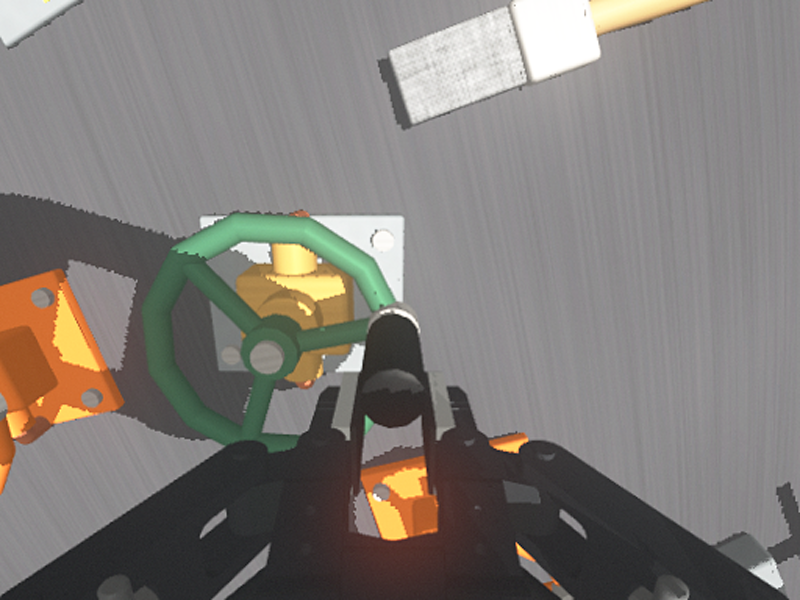

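```bash
python3 - <<'E'
from plan import *
for f,uv in (('w4',(394,423)),('w5',(393,397))):
    d=load(f); p=onz(d,uv[0]/1.5625-.5,uv[1]/1.5625-.5,.153); print(p, np.degrees(np.arctan2(p[1]+.2715,p[0]-.5645)))
E
```

```text
[ 0.56322729 -0.32597864  0.153     ] -91.33827629758223
[ 0.62005641 -0.27447838  0.153     ] -3.0686929013928994
```

The handle slid about 9 mm in the pads (top at (393,397) against (394,423) before), so it now sits at about -3°. Re-centring the grip.

Emit:
apply_moves:
  plan:
    - {"tx": 0, "ty": 0, "tz": 0, "rx": 0, "ry": 0, "rz": 0, "jaw": -0.25}
    - {"tx": 0, "ty": 0, "tz": -1, "rx": 0, "ry": 0, "rz": 0, "jaw": -0.25}
    - {"tx": 0, "ty": 0, "tz": -1, "rx": 0, "ry": 0, "rz": 0, "jaw": -0.25}
    - {"tx": 2.4, "ty": 8.8, "tz": -1, "rx": 0, "ry": 0, "rz": 0, "jaw": -0.25}
    - {"tx": 2.4, "ty": 8.8, "tz": -1, "rx": 0, "ry": 0, "rz": 0, "jaw": -0.25}
    - {"tx": 2.4, "ty": 8.8, "tz": -1, "rx": 0, "ry": 0, "rz": 0, "jaw": -0.25}
    - {"tx": 2.4, "ty": 8.8, "tz": -1, "rx": 0, "ry": 0, "rz": 0, "jaw": -1}
    - {"tx": 2.4, "ty": 8.8, "tz": -1, "rx": 0, "ry": 0, "rz": 0, "jaw": -1}
    - {"tx": 2.4, "ty": 8.8, "tz": -1, "rx": 0, "ry": 0, "rz": 0, "jaw": -1}
    - {"tx": 2.4, "ty": 8.8, "tz": -1, "rx": 0, "ry": 0, "rz": 0, "jaw": -1}
  grip_force: 60

```text
time_s: 17.35
position: [0.6194, -0.2749, 0.113]
tool_rot: [[0.258, 0.966, -0.002], [0.966, -0.258, -0.0], [-0.001, -0.002, -1.0]]
ft_force: [-1.7, 1.6, 3.7]
grip_width: 0.0195
```

```bash
python3 ang.py; python3 - <<'E'
from plan import *
s=snap('wrist','w6');crop('w6',130,150,370,330,'w6b');print(env.observe()['tool_rot'].round(3))
E
```

```text
t 17.35 phi -3.54 r 54.99 z 0.113 F [-1.7  1.6  3.7] w 0.0195 [ 0.6194 -0.2749  0.113 ]
3.3333333333333335
[[ 0.258  0.966 -0.002]
 [ 0.966 -0.258 -0.   ]
 [-0.001 -0.002 -1.   ]]
```

View pics/w6b.png

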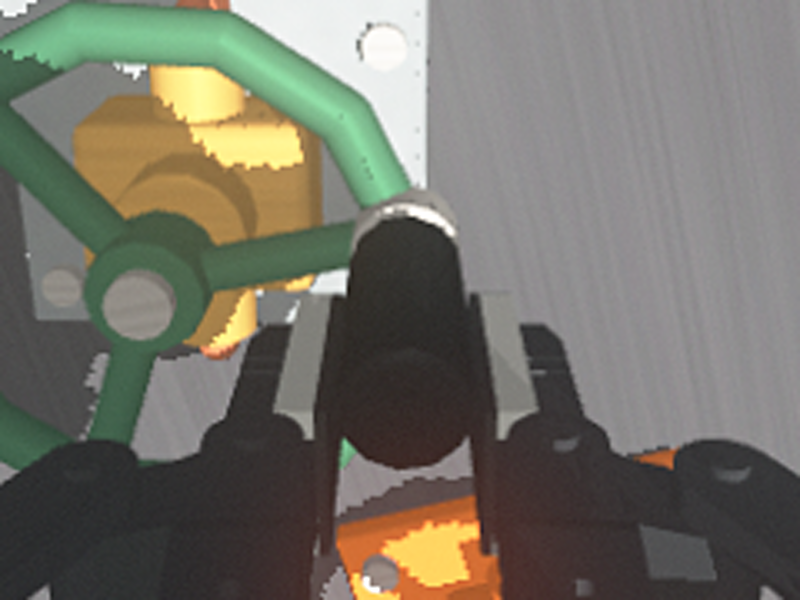

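Grip re-centred (handle top as in the first grasp). Pushing gently to the stop.

Emit:
apply_moves:
  plan:
    - {"tx": -0.3, "ty": -3, "tz": 0, "rx": 0, "ry": 0, "rz": 0, "jaw": -1}
    - {"tx": -0.7, "ty": -6, "tz": 0, "rx": 0, "ry": 0, "rz": 0, "jaw": -1}
    - {"tx": -0.7, "ty": -6, "tz": 0, "rx": 0, "ry": 0, "rz": 0, "jaw": -1}

```text
time_s: 17.7
position: [0.6185, -0.2815, 0.1129]
tool_rot: [[0.259, 0.966, -0.002], [0.966, -0.259, -0.001], [-0.001, -0.002, -1.0]]
ft_force: [-1.3, 1.2, 2.6]
grip_width: 0.0201
```

Emit:
apply_moves:
  plan:
    - {"tx": -0.2, "ty": -1, "tz": 0, "rx": 0, "ry": 0, "rz": 0, "jaw": -1}
    - {"tx": -0.4, "ty": -2, "tz": 0, "rx": 0, "ry": 0, "rz": 0, "jaw": -1}
    - {"tx": -0.4, "ty": -2, "tz": 0, "rx": 0, "ry": 0, "rz": 0, "jaw": -1}

```text
time_s: 18.0
position: [0.6181, -0.2837, 0.113]
tool_rot: [[0.259, 0.966, -0.002], [0.966, -0.259, -0.001], [-0.001, -0.002, -1.0]]
ft_force: [-1.4, 2.9, 2.6]
grip_width: 0.0199
```

Emit:
apply_moves:
  plan:
    - {"tx": -0.2, "ty": -0.8, "tz": 0, "rx": 0, "ry": 0, "rz": 0, "jaw": -1}
    - {"tx": -0.4, "ty": -1.5, "tz": 0, "rx": 0, "ry": 0, "rz": 0, "jaw": -1}
    - {"tx": -0.4, "ty": -1.5, "tz": 0, "rx": 0, "ry": 0, "rz": 0, "jaw": -1}

```text
time_s: 18.3
position: [0.6177, -0.2853, 0.1129]
tool_rot: [[0.259, 0.966, -0.002], [0.966, -0.259, -0.001], [-0.001, -0.002, -1.0]]
ft_force: [-2.3, 1.7, 3.4]
grip_width: 0.0199
```

Emit:
apply_moves:
  plan:
    - {"tx": -0.2, "ty": -0.6, "tz": 0, "rx": 0, "ry": 0, "rz": 0, "jaw": -1}
    - {"tx": -0.3, "ty": -1.2, "tz": 0, "rx": 0, "ry": 0, "rz": 0, "jaw": -1}
    - {"tx": -0.3, "ty": -1.2, "tz": 0, "rx": 0, "ry": 0, "rz": 0, "jaw": -1}

```text
time_s: 18.6
position: [0.6176, -0.2855, 0.1129]
tool_rot: [[0.258, 0.966, -0.002], [0.966, -0.258, 0.001], [0.0, -0.002, -1.0]]
ft_force: [-0.6, 6.3, 3.8]
grip_width: 0.0197
```

Emit:
apply_moves:
  plan:
    - {"tx": -0.2, "ty": -0.6, "tz": 0, "rx": 0, "ry": 0, "rz": 0, "jaw": -1}
    - {"tx": -0.3, "ty": -1.2, "tz": 0, "rx": 0, "ry": 0, "rz": 0, "jaw": -1}
    - {"tx": -0.3, "ty": -1.2, "tz": 0, "rx": 0, "ry": 0, "rz": 0, "jaw": -1}

```text
time_s: 18.9
position: [0.6176, -0.2855, 0.1129]
tool_rot: [[0.258, 0.966, -0.001], [0.966, -0.258, 0.003], [0.002, -0.002, -1.0]]
ft_force: [0.9, 7.9, 3.7]
grip_width: 0.0198
```

```bash
python3 ang.py
```

```text
t 18.9 phi -14.74 r 54.93 z 0.1129 F [0.9 7.9 3.7] w 0.0198 [ 0.6176 -0.2855  0.1129]
```

Firm stop at (0.6176, -0.2855), phi = -14.7°. Now opening: counter-clockwise, exactly 720° back to this same position.

```bash
cat > arc.py <<'E'
import sys,numpy as np
from h import env
p0,a1,n=float(sys.argv[1]),float(sys.argv[2]),int(sys.argv[3]) # start phi, end phi
o=env.observe()['position']*1000
for k in range(1,n+1):
    a=np.radians(p0+(a1-p0)*k/n); print(round(np.degrees(a),1),(np.array([564.5+55*np.cos(a),-271.5+55*np.sin(a)])-o[:2]).round(1).tolist())
E
python3 arc.py -14.7 165.3 12
```

```text
0.3 [1.9, 14.3]
15.3 [-0.1, 28.5]
30.3 [-5.6, 41.7]
45.3 [-14.4, 53.1]
60.3 [-25.9, 61.7]
75.3 [-39.2, 67.2]
90.3 [-53.4, 69.0]
105.3 [-67.6, 67.0]
120.3 [-80.9, 61.5]
135.3 [-92.2, 52.7]
150.3 [-100.9, 41.2]
165.3 [-106.3, 27.9]
```

Emit:
apply_moves:
  plan:
    - {"tx": 1.9, "ty": 14.3, "tz": 0, "rx": 0, "ry": 0, "rz": 0, "jaw": -1}
    - {"tx": -0.1, "ty": 28.5, "tz": 0, "rx": 0, "ry": 0, "rz": 0, "jaw": -1}
    - {"tx": -5.6, "ty": 41.7, "tz": 0, "rx": 0, "ry": 0, "rz": 0, "jaw": -1}
    - {"tx": -14.4, "ty": 53.1, "tz": 0, "rx": 0, "ry": 0, "rz": 0, "jaw": -1}
    - {"tx": -25.9, "ty": 61.7, "tz": 0, "rx": 0, "ry": 0, "rz": 0, "jaw": -1}
    - {"tx": -39.2, "ty": 67.2, "tz": 0, "rx": 0, "ry": 0, "rz": 0, "jaw": -1}
    - {"tx": -53.4, "ty": 69, "tz": 0, "rx": 0, "ry": 0, "rz": 0, "jaw": -1}
    - {"tx": -67.6, "ty": 67, "tz": 0, "rx": 0, "ry": 0, "rz": 0, "jaw": -1}
    - {"tx": -80.9, "ty": 61.5, "tz": 0, "rx": 0, "ry": 0, "rz": 0, "jaw": -1}
    - {"tx": -92.2, "ty": 52.7, "tz": 0, "rx": 0, "ry": 0, "rz": 0, "jaw": -1}
    - {"tx": -100.9, "ty": 41.2, "tz": 0, "rx": 0, "ry": 0, "rz": 0, "jaw": -1}
    - {"tx": -100.9, "ty": 41.2, "tz": 0, "rx": 0, "ry": 0, "rz": 0, "jaw": -1}

```text
time_s: 20.1
position: [0.5159, -0.2452, 0.1129]
tool_rot: [[0.259, 0.966, -0.002], [0.966, -0.259, 0.002], [0.002, -0.002, -1.0]]
ft_force: [0.1, -2.3, -0.7]
grip_width: 0.0196
```

```bash
python3 ang.py; python3 arc.py 150.3 315.3 11; python3 -c "
from plan import *; print(env.observe()['tool_rot'].round(3)); delta(env.observe()['position'],tool(-15,0))"
```

```text
t 20.1 phi 151.6 r 55.22 z 0.1129 F [ 0.1 -2.3 -0.7] w 0.0196 [ 0.5159 -0.2452  0.1129]
165.3 [-4.6, -12.3]
180.3 [-6.4, -26.5]
195.3 [-4.5, -40.8]
210.3 [1.1, -54.0]
225.3 [9.9, -65.4]
240.3 [21.3, -74.0]
255.3 [34.6, -79.5]
270.3 [48.9, -81.3]
285.3 [63.1, -79.3]
300.3 [76.3, -73.7]
315.3 [87.7, -64.9]
[[ 0.259  0.966 -0.002]
 [ 0.966 -0.259  0.002]
 [ 0.002 -0.002 -1.   ]]
t [0. 0. 0.] r [-0.0022 -0.0017 -0.0001] deg 0.2
```

Very smooth. Continuing.

Emit:
apply_moves:
  plan:
    - {"tx": -4.6, "ty": -12.3, "tz": 0, "rx": 0, "ry": 0, "rz": 0, "jaw": -1}
    - {"tx": -6.4, "ty": -26.5, "tz": 0, "rx": 0, "ry": 0, "rz": 0, "jaw": -1}
    - {"tx": -4.5, "ty": -40.8, "tz": 0, "rx": 0, "ry": 0, "rz": 0, "jaw": -1}
    - {"tx": 1.1, "ty": -54, "tz": 0, "rx": 0, "ry": 0, "rz": 0, "jaw": -1}
    - {"tx": 9.9, "ty": -65.4, "tz": 0, "rx": 0, "ry": 0, "rz": 0, "jaw": -1}
    - {"tx": 21.3, "ty": -74, "tz": 0, "rx": 0, "ry": 0, "rz": 0, "jaw": -1}
    - {"tx": 34.6, "ty": -79.5, "tz": 0, "rx": 0, "ry": 0, "rz": 0, "jaw": -1}
    - {"tx": 48.9, "ty": -81.3, "tz": 0, "rx": 0, "ry": 0, "rz": 0, "jaw": -1}
    - {"tx": 63.1, "ty": -79.3, "tz": 0, "rx": 0, "ry": 0, "rz": 0, "jaw": -1}
    - {"tx": 76.3, "ty": -73.7, "tz": 0, "rx": 0, "ry": 0, "rz": 0, "jaw": -1}
    - {"tx": 87.7, "ty": -64.9, "tz": 0, "rx": 0, "ry": 0, "rz": 0, "jaw": -1}
    - {"tx": 87.7, "ty": -64.9, "tz": 0, "rx": 0, "ry": 0, "rz": 0, "jaw": -1}

```text
time_s: 21.3
position: [0.604, -0.3095, 0.1129]
tool_rot: [[0.257, 0.966, -0.003], [0.966, -0.257, 0.003], [0.002, -0.004, -1.0]]
ft_force: [-2.4, 5.9, 4.6]
grip_width: 0.0198
```

```bash
python3 ang.py; python3 arc.py 315.3 480.3 11
```

```text
t 21.3 phi -43.87 r 54.81 z 0.1129 F [-2.4  5.9  4.6] w 0.0198 [ 0.604  -0.3095  0.1129]
330.3 [8.3, 10.7]
345.3 [13.7, 24.0]
360.3 [15.5, 38.3]
375.3 [13.5, 52.5]
390.3 [8.0, 65.7]
405.3 [-0.8, 77.1]
420.3 [-12.3, 85.8]
435.3 [-25.6, 91.2]
450.3 [-39.8, 93.0]
465.3 [-54.0, 91.0]
480.3 [-67.3, 85.5]
```

Emit:
apply_moves:
  plan:
    - {"tx": 8.3, "ty": 10.7, "tz": 0, "rx": 0, "ry": 0, "rz": 0, "jaw": -1}
    - {"tx": 13.7, "ty": 24, "tz": 0, "rx": 0, "ry": 0, "rz": 0, "jaw": -1}
    - {"tx": 15.5, "ty": 38.3, "tz": 0, "rx": 0, "ry": 0, "rz": 0, "jaw": -1}
    - {"tx": 13.5, "ty": 52.5, "tz": 0, "rx": 0, "ry": 0, "rz": 0, "jaw": -1}
    - {"tx": 8, "ty": 65.7, "tz": 0, "rx": 0, "ry": 0, "rz": 0, "jaw": -1}
    - {"tx": -0.8, "ty": 77.1, "tz": 0, "rx": 0, "ry": 0, "rz": 0, "jaw": -1}
    - {"tx": -12.3, "ty": 85.8, "tz": 0, "rx": 0, "ry": 0, "rz": 0, "jaw": -1}
    - {"tx": -25.6, "ty": 91.2, "tz": 0, "rx": 0, "ry": 0, "rz": 0, "jaw": -1}
    - {"tx": -39.8, "ty": 93, "tz": 0, "rx": 0, "ry": 0, "rz": 0, "jaw": -1}
    - {"tx": -54, "ty": 91, "tz": 0, "rx": 0, "ry": 0, "rz": 0, "jaw": -1}
    - {"tx": -67.3, "ty": 85.5, "tz": 0, "rx": 0, "ry": 0, "rz": 0, "jaw": -1}
    - {"tx": -67.3, "ty": 85.5, "tz": 0, "rx": 0, "ry": 0, "rz": 0, "jaw": -1}

```text
time_s: 22.5
position: [0.5356, -0.2242, 0.113]
tool_rot: [[0.258, 0.966, -0.004], [0.966, -0.258, 0.003], [0.002, -0.004, -1.0]]
ft_force: [-1.1, -1.8, 0.9]
grip_width: 0.0196
```

```bash
python3 ang.py; python3 arc.py 480.3 645.3 11
```

```text
t 22.5 phi 121.38 r 55.4 z 0.113 F [-1.1 -1.8  0.9] w 0.0196 [ 0.5356 -0.2242  0.113 ]
495.3 [-10.2, -8.6]
510.3 [-18.9, -20.0]
525.3 [-24.3, -33.3]
540.3 [-26.1, -47.6]
555.3 [-24.2, -61.8]
570.3 [-18.6, -75.0]
585.3 [-9.8, -86.4]
600.3 [1.6, -95.1]
615.3 [14.9, -100.5]
630.3 [29.1, -102.3]
645.3 [43.4, -100.3]
```

Emit:
apply_moves:
  plan:
    - {"tx": -10.2, "ty": -8.6, "tz": 0, "rx": 0, "ry": 0, "rz": 0, "jaw": -1}
    - {"tx": -18.9, "ty": -20, "tz": 0, "rx": 0, "ry": 0, "rz": 0, "jaw": -1}
    - {"tx": -24.3, "ty": -33.3, "tz": 0, "rx": 0, "ry": 0, "rz": 0, "jaw": -1}
    - {"tx": -26.1, "ty": -47.6, "tz": 0, "rx": 0, "ry": 0, "rz": 0, "jaw": -1}
    - {"tx": -24.2, "ty": -61.8, "tz": 0, "rx": 0, "ry": 0, "rz": 0, "jaw": -1}
    - {"tx": -18.6, "ty": -75, "tz": 0, "rx": 0, "ry": 0, "rz": 0, "jaw": -1}
    - {"tx": -9.8, "ty": -86.4, "tz": 0, "rx": 0, "ry": 0, "rz": 0, "jaw": -1}
    - {"tx": 1.6, "ty": -95.1, "tz": 0, "rx": 0, "ry": 0, "rz": 0, "jaw": -1}
    - {"tx": 14.9, "ty": -100.5, "tz": 0, "rx": 0, "ry": 0, "rz": 0, "jaw": -1}
    - {"tx": 29.1, "ty": -102.3, "tz": 0, "rx": 0, "ry": 0, "rz": 0, "jaw": -1}
    - {"tx": 43.4, "ty": -100.3, "tz": 0, "rx": 0, "ry": 0, "rz": 0, "jaw": -1}
    - {"tx": 43.4, "ty": -100.3, "tz": 0, "rx": 0, "ry": 0, "rz": 0, "jaw": -1}

```text
time_s: 23.7
position: [0.58, -0.324, 0.1129]
tool_rot: [[0.257, 0.966, -0.004], [0.966, -0.257, 0.005], [0.004, -0.006, -1.0]]
ft_force: [-0.4, 7.5, 6.4]
grip_width: 0.02
```

```bash
python3 ang.py; python3 arc.py 645.3 705.3 6
```

```text
t 23.7 phi -73.54 r 54.7 z 0.1129 F [-0.4  7.5  6.4] w 0.02 [ 0.58   -0.324   0.1129]
655.3 [8.0, 2.7]
665.3 [16.3, 7.6]
675.3 [23.6, 13.8]
685.3 [29.7, 21.1]
695.3 [34.5, 29.5]
705.3 [37.7, 38.5]
```

Emit:
apply_moves:
  plan:
    - {"tx": 8, "ty": 2.7, "tz": 0, "rx": 0, "ry": 0, "rz": 0, "jaw": -1}
    - {"tx": 16.3, "ty": 7.6, "tz": 0, "rx": 0, "ry": 0, "rz": 0, "jaw": -1}
    - {"tx": 23.6, "ty": 13.8, "tz": 0, "rx": 0, "ry": 0, "rz": 0, "jaw": -1}
    - {"tx": 29.7, "ty": 21.1, "tz": 0, "rx": 0, "ry": 0, "rz": 0, "jaw": -1}
    - {"tx": 34.5, "ty": 29.5, "tz": 0, "rx": 0, "ry": 0, "rz": 0, "jaw": -1}
    - {"tx": 36.3, "ty": 34, "tz": 0, "rx": 0, "ry": 0, "rz": 0, "jaw": -1}
    - {"tx": 37.2, "ty": 36.5, "tz": 0, "rx": 0, "ry": 0, "rz": 0, "jaw": -1}
    - {"tx": 37.5, "ty": 38, "tz": 0, "rx": 0, "ry": 0, "rz": 0, "jaw": -1}
    - {"tx": 37.6, "ty": 38.5, "tz": 0, "rx": 0, "ry": 0, "rz": 0, "jaw": -1}
    - {"tx": 37.6, "ty": 38.5, "tz": 0, "rx": 0, "ry": 0, "rz": 0, "jaw": -1}
    - {"tx": 37.6, "ty": 38.5, "tz": 0, "rx": 0, "ry": 0, "rz": 0, "jaw": -1}

```text
time_s: 24.8
position: [0.6175, -0.2858, 0.1129]
tool_rot: [[0.258, 0.966, -0.004], [0.966, -0.258, 0.005], [0.004, -0.006, -1.0]]
ft_force: [-3.9, -0.8, 4.0]
grip_width: 0.0199
```

```bash
python3 ang.py; python3 - <<'E'
from plan import *
snap('wrist','w7');crop('w7',130,150,370,330,'w7b');snap('scene','s7');crop('s7',150,80,410,260,'s7b');print(env.observe()['tool_rot'].round(3))
E
```

```text
t 24.8 phi -15.1 r 54.87 z 0.1129 F [-3.9 -0.8  4. ] w 0.0199 [ 0.6175 -0.2858  0.1129]
3.3333333333333335
3.076923076923077
[[ 0.257  0.966 -0.004]
 [ 0.966 -0.257  0.005]
 [ 0.004 -0.006 -1.   ]]
```

View pics/w7b.png

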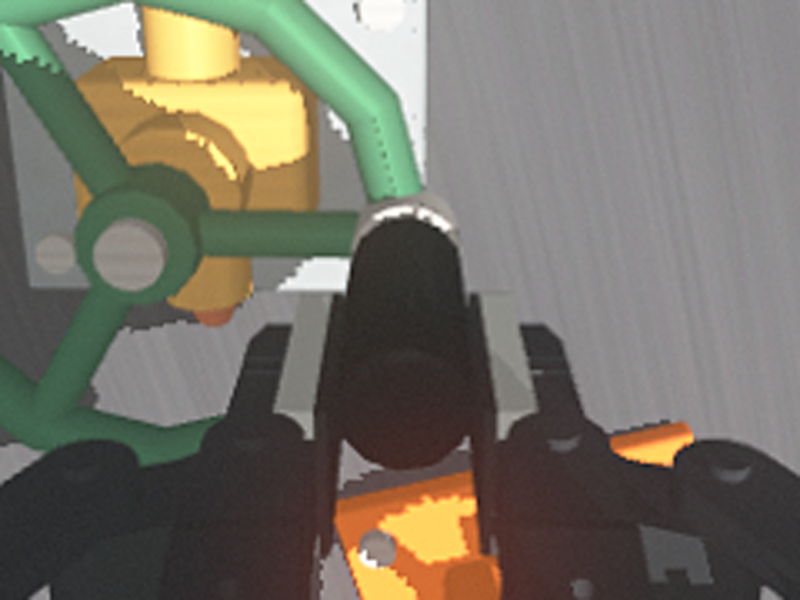

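View pics/s7b.png

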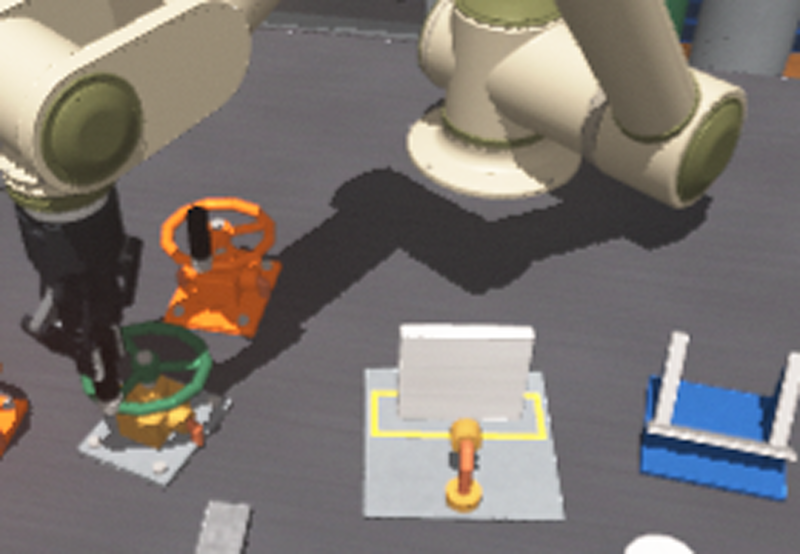

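The handle is still centred in the pads and the plate still stands. I'm 0.36° short, so one fine nudge.

Emit:
apply_moves:
  plan:
    - {"tx": 0.1, "ty": 0.4, "tz": 0, "rx": 0, "ry": 0, "rz": 0, "jaw": -1}
    - {"tx": 0.1, "ty": 0.4, "tz": 0, "rx": 0, "ry": 0, "rz": 0, "jaw": -1}
    - {"tx": 0.1, "ty": 0.4, "tz": 0, "rx": 0, "ry": 0, "rz": 0, "jaw": -1}

```text
time_s: 25.2
position: [0.6176, -0.2852, 0.1129]
tool_rot: [[0.257, 0.966, -0.004], [0.966, -0.257, 0.005], [0.004, -0.006, -1.0]]
ft_force: [-3.3, -1.3, 4.2]
grip_width: 0.0201
```

```bash
python3 ang.py
```

```text
t 25.2 phi -14.51 r 54.88 z 0.1129 F [-3.3 -1.3  4.2] w 0.0201 [ 0.6176 -0.2852  0.1129]
```

```bash
python3 - <<'E'
from plan import *
snap('top','t9');crop('t9',0,0,512,384,'t9b')
print(env.close_job())
E
python3 ang.py
```

```text
1.5625
the job is handed in; nothing more can be done
None
the job is handed in; nothing more can be done
```

View pics/t9b.png

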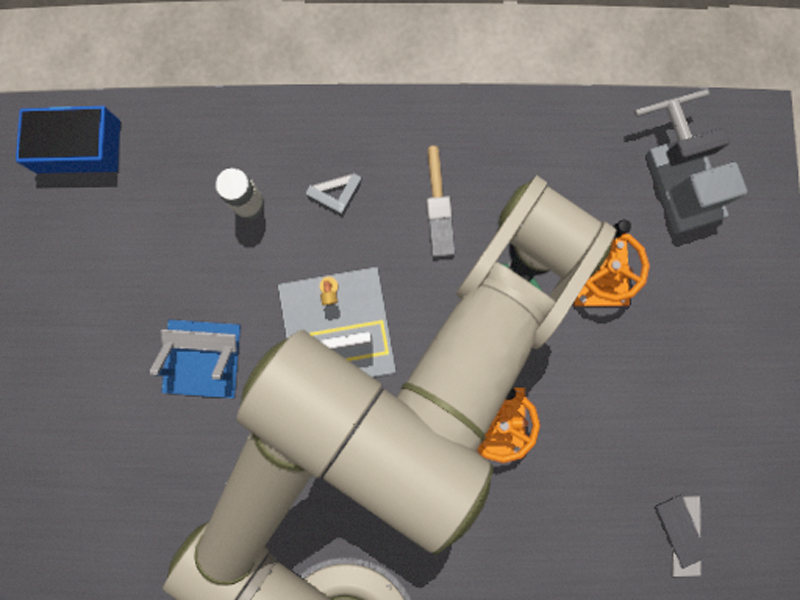

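The job is handed in, at about 25 s. The plate stands on its thin edge inside the yellow outline with its flat face to the nozzle. The green wheel was closed to its stop, opened two turns, and its handle is still gripped.

- **Plate:** the last scene picture shows it upright inside the outline. In the last top view the arm hides part of it.
- **Wheel:** closed clockwise by about 283°, with the stop at about -14.7° on the handle's circle. It was then opened 720° back to the same spot; my last reading was -14.5°, within about 0.25° of exactly two turns. The last reading was a grip opening of 20 mm, the grip setting was 60 N, and the forces were a few newtons.
- **Other objects:** the spray can, wire brush and magnet square are where they were in the last top view.

**What went wrong:** at the first contact with the stop, two of my step moves pushed on, up to a reading of about 63 N at the wrist. The handle slid about 9 mm in the pads. I backed off, gripped it again in the centre, and found the stop gently at about 8 N before counting the turns.

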